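Spray-coat the wooden spreaders

ROBOT

A 6-joint arm with a two-finger parallel gripper is mounted at the origin on the work surface. World frame = base frame: x ahead of the robot, y to its left, z up, the work surface at z = 0. Lengths are in mm, angles in rad, forces in N, time in s.
With the tool pointing down it reaches from about 350 to 1000 mm from the base axis. Payload 7.1 kg.
Tool frame: the origin (TCP) lies midway between the tips of the shut fingers; the grasp point (between the pads) lies 19 mm behind it (env.hold_point_z is the z of the grasp point in the tool frame, in mm); z points along the fingers, y is the direction in which the jaws open and shut (so a half turn about z gives the same grasp; the last joint's range is limited). The gripper opens to 85 mm and grips with 20 to 120 N. Pads are 22 mm wide; open, the fingers measure 114 mm over their backs; the gripper's body (76 mm by 85 mm) begins 54 mm behind the grasp point. The pads swing forward as they close: fully open they stand 13 mm farther back than shut.
Start: joints at [1.182, 0.423, 1.63, -0, 1.089, -0.019], TCP at [225.861, 582.745, 200.419] pointing down, gripper open.
Joint ranges: [-3, 3], [-0.9, 2.11], [0.09, 2.58], [-1.31, 4.45], [0.11, 2.69], [-2.54, 2.54]. Speed limits (rad/s): [2.39, 2.39, 3.01, 3.14, 3.14, 3.14].

INTERFACE

Orientations are given as a 3x3 rotation matrix whose columns are the frame's x, y, z axes.
In Python, from cell import env gives the robot as it stands. The module is installed in compiled form; this text tells all that it offers.
- The arm moves only by the tool move_arm, never from a script. Its argument "series" is a list of rows, each an object with "hand": the opening, from 0 (shut) to 1 (fully open); "travel": the shift along the world's x, y, z normalised to -1 to 1, where 1 is 25 mm, a list of three; "turn": the turn, a rotation vector about the world's x, y, z normalised to -1 to 1, where 1 is 0.1 rad, a list of three. A call has 1 to 12 rows; each row shifts and turns the commanded pose from where the row before left it; what a row does not reach is not made up. A row lasts 1/10 s, in which the tool goes at most 50 mm and 8.59 degrees, less where a joint would pass 70% of its speed; a pose out of reach is approached as far as the arm can. A call with a number of a shift or a turn outside -1 to 1 is refused whole. A call with a gripper value outside its range is refused whole. The fingers move at their own pace and stop on an object; "force" is the grip in N (left out, the last holds). Time passes only in rows, so rows that do not move let the fingers close. It gives the time, the measured TCP pose, the force and the opening at its end, in the units of the state.
- env.state(): the state, without advancing time (a new reading comes with each control period).
- env.grab_frame(name): name is "side" or "top" or "wrist"; returns the picture (420x560x3 uint8, red, green, blue); there is no depth.
- env.camera_model(name): a dict with "mtx" (3x3 intrinsics, pixels), "world_from_camera" (4x4, takes a point from camera to world coordinates); the wrist camera has in their place "mount" (4x4, takes a point from camera to tool coordinates, whose origin is the TCP and whose axes are the flange's). Camera axes: x right, y down, z forward; pixel columns grow to the right and rows downward; lengths in mm; the calibration is good to about 2 mm. A picture is of the moment at which its call begins: read the wrist's pose just before it. camera_model takes no time and is no camera call.
- env.job_done(): hands the job in, once; it reports no verdict.
Trained networks look in the newest picture that a camera, given by its name, has taken for a name from the list of things; names that differ only in an ending like _2 or _b are one class to them, and where a whole thing is asked for, a point or a joint stands for the part that bears it (a point fixed in the world has none). Each returns a list of dicts, best first, with "confidence" (0 to 1); they miss things now and then, are a little off and sometimes report something else, mostly with a low value. They report only what shows in the picture. A call takes as long as a camera call. They do not tell look-alikes from the thing itself.
- env.find_in(camera, target): "box" ([centre column, centre row, width, height] in pixels, round what is visible of it).
- env.cut_out(camera, target): "region" (420x560 bool, what is visible of it) and "box" ([centre column, centre row, width, height] in pixels, round what is visible of it).
- env.place_of(camera, target): "xy" ([column, row] in pixels: a listed point, or the origin of a listed thing).
The state is a dict: "time_s": time; "q": joint angles; "joint_velocities": joint speeds; "joint_efforts": joint torques, N m; "position": TCP position; "ee_rot": TCP orientation; "contact_force": force on the tool from outside, world axes, zero at the start; "ft_torque": the same for the moment, N m; "width": opening from 0.0 (shut) to 1.0 (fully open).
Only numpy, scipy, OpenCV 4.12 (cv2) and the standard library are available. Lean on these libraries where they do the work, as an engineer would, in place of code of your own. Each camera call takes 0.05 s, during which the arm holds its last target. There are 200 camera calls.

TASK

Coat the wooden spreaders: unscrew the caps of both feed bottles fully, lay every spreader from the stock board flat on the steel spray plate, side by side, and then press the orange spray head all the way down and let it spring back up. Afterwards move all the spreaders to the red drying mat, lying flat side by side, and screw both caps fully shut again. Never press the spray head while a bottle is not fully open, and leave the bowl, the cup and the turned pawn where they stand.

Things in the scene. Friction and masses are not known exactly. Their poses are not given: they have to be found in the camera images.
- station: fixed sprayer: plywood base board 85 x 360 x 12 mm, a metal canister (64 mm across) in its middle and a glass feed bottle (60 mm across, shoulder 88 mm above the table) 135 mm to each side of it along y. Origin: under the middle of the base board, on the table; its -x side faces the spray plate.
- cap_left_top (a point): amber (station's +y) bottle's screw cap: round, fluted, dark wood, 40 mm across and 26 mm tall, on top of the bottle. The point is the centre of its top face, 126 mm above the table. White pointer line on the top from the middle to the rim.
- cap_right_top (a point): green (station's -y) bottle's screw cap: round, fluted, dark wood, 40 mm across and 26 mm tall, on top of the bottle. The point is the centre of its top face, 126 mm above the table. White pointer line on the top from the middle to the rim.
- cap_left (a joint): amber bottle's screw cap's turn, rad: 0 = screwed fully shut, 2.4 = fully open (stop). Grows anticlockwise seen from above. The cap is captive: it only turns, on a vertical axis through the centre of its top, neither rising nor coming off, and stays where it is left (about 0.06 N m of friction). Its pointer points at the red dot on the bottle's shoulder (station's -x side, towards the robot) when shut and at the green dot when open.
- cap_right (a joint): green bottle's screw cap's turn, rad: 0 = screwed fully shut, 2.4 = fully open (stop). Grows anticlockwise seen from above. The cap is captive: it only turns, on a vertical axis through the centre of its top, neither rising nor coming off, and stays where it is left (about 0.06 N m of friction). Its pointer points at the red dot on the bottle's shoulder (station's -x side, towards the robot) when shut and at the green dot when open.
- nozzle_top (a point): centre of the top face of the orange spray head, a round button 30 mm across on top of the canister, 138 mm above the table when up.
- nozzle (a joint): travel of the spray head, m: 0 = up, 0.006 = fully down (stop). It is pressed straight down and springs back: about 2.4 N to start it, 6 N to bring it fully down.
- tray: fixed steel spray plate in front of the canister, 160 (x) x 170 (y) mm, 4 mm thick, flat without a rim. Origin: centre of its underside.
- stock: fixed green-painted stock board with the uncoated spreaders, 160 (x) x 170 (y) mm, 4 mm thick, flat without a rim; left or right of the spray plate. Origin: centre of its underside.
- mat: fixed red rubber drying mat, 160 (x) x 170 (y) mm, 4 mm thick, flat without a rim; on the side opposite to the stock board. Origin: centre of its underside.
- spreader0: Mid-brown wooden spreader, carved flat: handle 84 x 14 mm (from 62 mm behind the origin to 22 mm ahead of it, along its x axis), then a blade 42 x 28 mm out to x = +62 mm; 10 mm thick throughout, same on both faces, about 30 g. Origin: middle of its length and of its thickness; x points to the blade, z through the thickness. It may be absent.
- spreader1: Dark brown wooden spreader, carved flat: handle 84 x 14 mm (from 62 mm behind the origin to 22 mm ahead of it, along its x axis), then a blade 42 x 28 mm out to x = +62 mm; 10 mm thick throughout, same on both faces, about 30 g. Origin: middle of its length and of its thickness; x points to the blade, z through the thickness. It may be absent.
- spreader2: Pale wooden spreader, carved flat: handle 84 x 14 mm (from 62 mm behind the origin to 22 mm ahead of it, along its x axis), then a blade 42 x 28 mm out to x = +62 mm; 10 mm thick throughout, same on both faces, about 30 g. Origin: middle of its length and of its thickness; x points to the blade, z through the thickness. It may be absent.
- bowl: small dark wooden bowl, 90 mm across and 45 mm tall, a bystander. Origin: centre of its underside.
- pawn: turned wooden pawn, 48 mm across and 60 mm tall, a bystander. Origin: centre of its underside.
- cup: pale wooden cup, 60 mm across and 55 mm tall, a bystander. Origin: centre of its underside.
Things that resemble listed ones, but are neither listed nor needed, are in the scene too. Of the things that look like the tray, take the one that is nearest to the robot's base at the start.

How it is judged:
By the outcome, as a careful person would: the job done as asked, in the order asked, and still so for the second after the job is handed in, with the robot touching nothing.
Of spreader0, spreader1, spreader2 only 2 to 3 are there at a start; the rules pass over those that are not, and their reading is None.
At some moment in a run one of spreader0, spreader1, spreader2 may be knocked a few centimetres aside while the robot is not near it.
Once in a run the grip may slacken for a moment while it holds something.
It also fails if it takes over 210 s, if anything falls off the work surface, if the arm or the gripper's body presses on something with over 40 N, if the wrist force passes 120 N, or if a joint passes its speed limit or range.

## Working session

There is one attempt and no reset: what is moved stays moved. The work goes in short steps, Python scripts to look and compute and a tool call to move; the robot and the scene stay as the last step left them, time stands still between calls to the robot, and variables do not carry over. Pictures are saved under pics/ and viewed, about 12 in all and at most 16, crops included, and the job is handed in when it is done.

Besides the shell and the picture viewer there is one more tool, called after ">>>" in YAML: its name, and indented under it one key for each argument. move_arm: Moves the arm, as the interface text tells. Scaled input: -1 to 1 covers 25 mm each way for a shift and 0.1 rad each way for a turn. Its arguments: {"type":"object","properties":{"series":{"type":"array"},"force":{"type":"number"}},"required":["series"]}

```bash
mkdir -p pics; cat > h.py <<'E'
import numpy as np, cv2
from cell import env
def pix2w(cam,uv,z):
    m=env.camera_model(cam);K=np.array(m["mtx"])
    if cam=="wrist":
        s=env.state();T=np.eye(4);T[:3,:3]=s["ee_rot"];T[:3,3]=s["position"];W=T@np.array(m["mount"])
    else: W=np.array(m["world_from_camera"])
    d=W[:3,:3]@np.linalg.inv(K)@np.array([uv[0],uv[1],1.]);o=W[:3,3]
    return o+d*(z-o[2])/d[2]
def save(cam,name,crop=None,scale=1):
    im=env.grab_frame(cam)
    if crop: im=im[crop[1]:crop[3],crop[0]:crop[2]]
    im=cv2.resize(im,None,fx=scale,fy=scale,interpolation=cv2.INTER_CUBIC)
    cv2.imwrite("pics/"+name+".png",im[:,:,::-1])
E
python3 - <<'E'
from h import *
save("top","t0",None,1.4)
save("side","s0",None,1.4)
for c in("top","side"):
    W=np.array(env.camera_model(c)["world_from_camera"]);print(c,W[:3,3].round(),W[:3,2].round(2))
Z=dict(station=0,cap_left_top=126,cap_right_top=126,nozzle_top=138,tray=2,stock=2,mat=2,spreader0=9,spreader1=9,spreader2=9,bowl=0,pawn=0,cup=0)
for n,z in Z.items():
    for r in env.place_of("top",n)[:3]:
        print(n,round(r["confidence"],2),np.round(r["xy"]),pix2w("top",r["xy"],z).round(0)[:2])
print(env.state()["ee_rot"],env.hold_point_z)
E
```

```text
top [ 266. -116. 1815.] [ 0.15  0.01 -0.99]
side [ 117. -971. 1069.] [ 0.32  0.63 -0.7 ]
station 0.71 [252. 178.] [651. -22.]
cap_left_top 0.48 [206. 172.] [647. 117.]
cap_right_top 0.54 [287. 162.] [ 672. -141.]
nozzle_top 0.65 [249. 168.] [653. -22.]
tray 0.9 [257. 212.] [533. -37.]
tray 0.77 [408. 281.] [ 288. -530.]
tray 0.69 [411. 198.] [ 563. -558.]
stock 0.65 [334. 231.] [ 462. -295.]
stock 0.51 [250. 179.] [646. -16.]
mat 0.7 [149. 237.] [458. 324.]
spreader0 0.67 [339. 228.] [ 469. -310.]
spreader0 0.62 [320. 226.] [ 477. -248.]
spreader1 0.67 [339. 228.] [ 469. -310.]
spreader1 0.62 [320. 226.] [ 477. -248.]
spreader2 0.67 [339. 228.] [ 469. -310.]
spreader2 0.62 [320. 226.] [ 477. -248.]
bowl 0.81 [148. 179.] [658. 331.]
pawn 0.56 [351. 168.] [ 676. -360.]
cup 0.69 [263. 146.] [762. -63.]
cup 0.41 [145. 180.] [654. 342.]
[[-9.32388891e-01  3.61456713e-01 -1.11000271e-06]
 [ 3.61456713e-01  9.32388891e-01  1.97292097e-05]
 [ 8.16620949e-06  1.79940780e-05 -1.00000000e+00]] -18.700000000000003
```

View pics/t0.png

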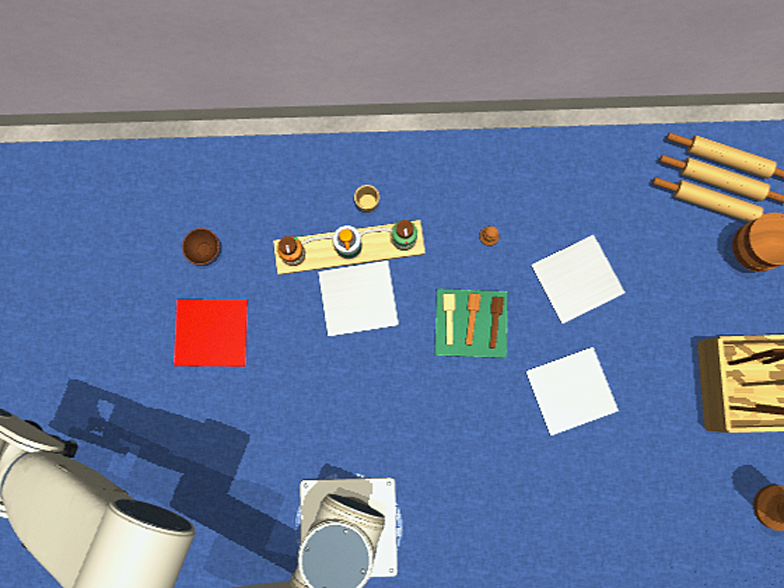

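View pics/s0.png

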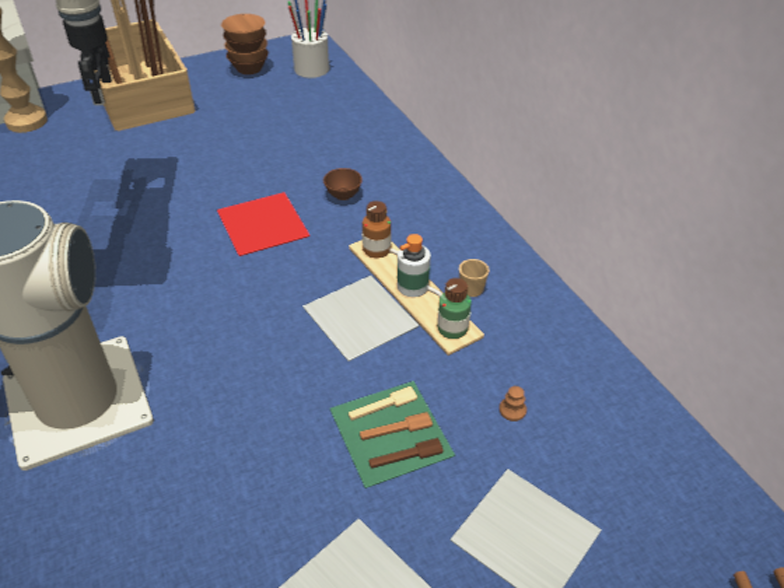

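Top view: three spreaders on the green board (~(345,228) in raw pixels). There are three white plates, at raw (257,212), (408,281) and (411,198). The one nearest the base is (257,212), about 534 mm away, in front of the canister, so that is the tray. Amber cap raw (206,174), green cap (289,163), nozzle (248,169). Moving over the amber bottle to look close.

>>> move_arm:
  series:
    - {"hand": 1,"travel": [0.7,-0.78,0.2],"turn": [0,0,-0.95]}
    - {"hand": 1,"travel": [0.7,-0.78,0.2],"turn": [0,0,-0.95]}
    - {"hand": 1,"travel": [0.7,-0.78,0.2],"turn": [0,0,-0.95]}
    - {"hand": 1,"travel": [0.7,-0.78,0.2],"turn": [0,0,-0.95]}
    - {"hand": 1,"travel": [0.7,-0.78,0.2],"turn": [0,0,-0.95]}
    - {"hand": 1,"travel": [0.7,-0.78,0.2],"turn": [0,0,-0.95]}
    - {"hand": 1,"travel": [0.7,-0.78,0.2],"turn": [0,0,-0.95]}
    - {"hand": 1,"travel": [0.7,-0.78,0.2],"turn": [0,0,-0.95]}
    - {"hand": 1,"travel": [0.7,-0.78,0.2],"turn": [0,0,-0.95]}
    - {"hand": 1,"travel": [0.7,-0.78,0.2],"turn": [0,0,-0.95]}
    - {"hand": 1,"travel": [0.7,-0.78,0.2],"turn": [0,0,-0.95]}
    - {"hand": 1,"travel": [0.7,-0.78,0.2],"turn": [0,0,-0.95]}

```text
time_s: 1.95
position: [436.5, 347.9, 260.8]
ee_rot: [[-0.057, 0.998, 0.0], [0.998, 0.057, 0.0], [0.0, 0.0, -1.0]]
contact_force: [-0.9, -0.0, -0.1]
width: 0.998
```

>>> move_arm:
  series:
    - {"hand": 1,"travel": [0.7,-0.78,0.2],"turn": [0,0,-0.95]}
    - {"hand": 1,"travel": [0.7,-0.78,0.2],"turn": [0,0,-0.95]}
    - {"hand": 1,"travel": [0.7,-0.78,0.2],"turn": [0,0,-0.95]}
    - {"hand": 1,"travel": [0.7,-0.78,0.2],"turn": [0,0,-0.95]}
    - {"hand": 1,"travel": [0.7,-0.78,0.2],"turn": [0,0,-0.95]}
    - {"hand": 1,"travel": [0.7,-0.78,0.2],"turn": [0,0,-0.95]}
    - {"hand": 1,"travel": [0.7,-0.78,0.2],"turn": [0,0,-0.95]}
    - {"hand": 1,"travel": [0.7,-0.78,0.2],"turn": [0,0,-0.95]}
    - {"hand": 1,"travel": [0.7,-0.78,0.2],"turn": [0,0,-0.95]}
    - {"hand": 1,"travel": [0.7,-0.78,0.2],"turn": [0,0,-0.95]}
    - {"hand": 1,"travel": [0.7,-0.78,0.2],"turn": [0,0,-0.95]}
    - {"hand": 1,"travel": [0,0,0],"turn": [0,0,0]}

```text
time_s: 3.15
position: [630.4, 132.0, 316.0]
ee_rot: [[0.835, 0.55, 0.002], [0.55, -0.835, -0.0], [0.001, 0.001, -1.0]]
contact_force: [-0.3, 0.1, 0.3]
width: 1.001
```

```bash
python3 - <<'E'
from h import *
s=env.state();print(s["time_s"],s["position"],np.round(s["ee_rot"],3).tolist(),np.round(s["q"],2))
print(np.round(env.camera_model("wrist")["mount"],2).tolist(),env.camera_model("wrist")["mtx"])
save("wrist","w0",None,1.4)
Z=dict(cap_left_top=126,cap_right_top=126,nozzle_top=138,tray=0,station=0)
for n,z in Z.items():
    for r in env.place_of("wrist",n)[:3]:
        print(n,round(r["confidence"],2),np.round(r["xy"]),pix2w("wrist",r["xy"],z).round(0)[:2])
E
```

```text
3.15 [630.39785109 132.02003798 315.96807628] [[0.835, 0.55, 0.002], [0.55, -0.835, -0.0], [0.001, 0.001, -1.0]] [ 0.19  0.35  1.47 -0.    1.32  1.18]
[[-0.0, -0.95, -0.3, 76.67], [1.0, -0.0, 0.0, -0.6], [-0.0, -0.3, 0.95, -173.74], [0.0, 0.0, 0.0, 1.0]] [[340.33840048   0.         280.30864138]
 [  0.         340.33840048 212.00922082]
 [  0.           0.           1.        ]]
cap_left_top 0.65 [293. 179.] [637. 124.]
cap_right_top 0.83 [494. 278.] [ 669. -143.]
nozzle_top 0.84 [401. 235.] [652.  -8.]
nozzle_top 0.68 [334. 273.] [573.  25.]
tray 0.95 [335. 271.] [530. -33.]
station 0.71 [371. 201.] [653.  -9.]
```

View pics/w0.png

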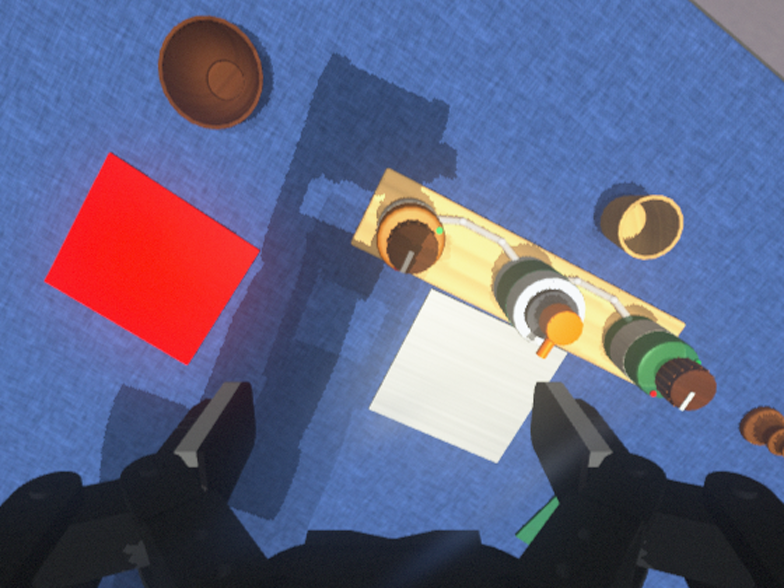

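The wrist view shows both pointers toward the robot (shut): amber cap at (413,246) and green cap at (690,388) in view pixels. The orange button is at (562,325). The cap distance measures 269 mm against 270 given, and the nozzle lies at the midpoint, so the positions hold. Descending on the amber cap.

>>> move_arm:
  series:
    - {"hand": 1,"travel": [0.3,-0.3,-1],"turn": [0,0,0]}
    - {"hand": 1,"travel": [0,0,-1],"turn": [0,0,0]}
    - {"hand": 1,"travel": [0,0,-1],"turn": [0,0,0]}
    - {"hand": 1,"travel": [0,0,-1],"turn": [0,0,0]}
    - {"hand": 1,"travel": [0,0,-1],"turn": [0,0,0]}
    - {"hand": 1,"travel": [0,0,0],"turn": [0,0,0]}
    - {"hand": 1,"travel": [0,0,0],"turn": [0,0,0]}

```text
time_s: 4.15
position: [635.7, 127.3, 190.7]
ee_rot: [[0.832, 0.554, -0.001], [0.554, -0.832, -0.0], [-0.0, -0.0, -1.0]]
contact_force: [-0.8, 0.3, 0.4]
width: 0.997
```

```bash
python3 - <<'E'
from h import *
s=env.state();print(s["time_s"],s["position"],np.round(s["q"],2))
save("wrist","w1",None,1)
Z=dict(cap_left_top=126,cap_right_top=126,nozzle_top=138)
for n,z in Z.items():
    for r in env.place_of("wrist",n)[:3]:
        print(n,round(r["confidence"],2),np.round(r["xy"]),pix2w("wrist",r["xy"],z).round(0)[:2])
E
```

```text
4.15 [635.65811952 127.27056825 190.68589541] [0.18 0.47 1.58 0.   1.09 1.16]
cap_left_top 0.71 [291. 214.] [642. 122.]
cap_left_top 0.71 [111.  41.] [674. 282.]
nozzle_top 0.76 [450. 298.] [655. -15.]
```

View pics/w1.png

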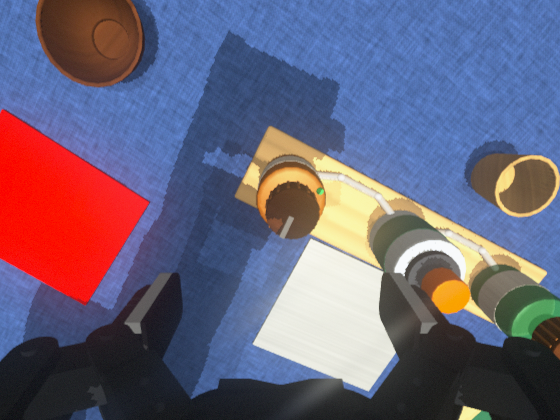

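>>> move_arm:
  force: 35
  series:
    - {"hand": 1,"travel": [0.24,-0.22,-0.8],"turn": [0,0,0]}
    - {"hand": 1,"travel": [0,0,-1],"turn": [0,0,0]}
    - {"hand": 1,"travel": [0,0,-1],"turn": [0,0,0]}
    - {"hand": 1,"travel": [0,0,-1],"turn": [0,0,0]}
    - {"hand": 1,"travel": [0,0,0],"turn": [0,0,0]}
    - {"hand": 0.2,"travel": [0,0,0],"turn": [0,0,0]}
    - {"hand": 0.2,"travel": [0,0,0],"turn": [0,0,0]}
    - {"hand": 0.2,"travel": [0,0,0],"turn": [0,0,0]}
    - {"hand": 0.2,"travel": [0,0,0],"turn": [0,0,0]}
    - {"hand": 0.2,"travel": [0,0,0],"turn": [0,0,0]}

```text
time_s: 5.35
position: [642.3, 121.3, 96.2]
ee_rot: [[0.833, 0.554, 0.001], [0.554, -0.833, 0.0], [0.001, 0.0, -1.0]]
contact_force: [-0.1, -0.1, 0.0]
width: 0.197
```

```bash
python3 - <<'E'
from h import *
a=env.grab_frame("wrist");b=env.grab_frame("side")[120:270,180:380];b=cv2.resize(b,None,fx=2.8,fy=2.8,interpolation=cv2.INTER_CUBIC)[:, :]
b=b[:420];cv2.imwrite("pics/c1.png",cv2.resize(np.hstack([a[:420],b[:420,:560]]),None,fx=.7,fy=.7)[:,:,::-1])
E
```

```text
(no output)
```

View pics/c1.png

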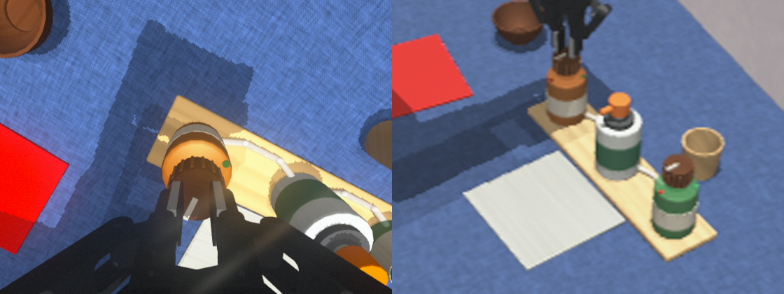

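The wrist picture shows the cap top (~(203,195)) between the fingertips. The opening is only 0.2, so I'll close fully and read it.

>>> move_arm:
  force: 35
  series:
    - {"hand": 0,"travel": [0,0,0],"turn": [0,0,0]}
    - {"hand": 0,"travel": [0,0,0],"turn": [0,0,0]}
    - {"hand": 0,"travel": [0,0,0],"turn": [0,0,0]}

```text
time_s: 5.75
position: [641.8, 121.2, 95.4]
ee_rot: [[0.833, 0.554, -0.0], [0.554, -0.833, -0.0], [-0.0, -0.0, -1.0]]
contact_force: [-0.2, -0.6, 0.2]
width: -0.002
```

```bash
python3 - <<'E'
from h import *
save("wrist","w2",(180,150,380,350),3)
s=env.state();print(s["joint_efforts"],s["width"])
E
```

```text
[ 1.83418786e-03 -6.16286230e+01 -2.44215828e+01  2.08772117e-04
  1.45956579e-03 -3.16626154e-05] -0.0011039023459596866
```

View pics/w2.png

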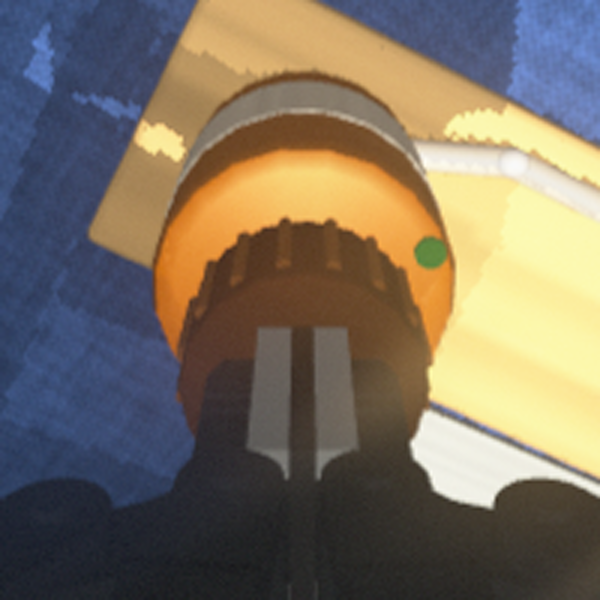

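```bash
python3 - <<'E'
from h import *
im=env.grab_frame("side");m=env.camera_model("side");W=np.linalg.inv(m["world_from_camera"]);K=np.array(m["mtx"])
def pr(p): q=K@(W[:3,:3]@np.array(p)+W[:3,3]);return q[:2]/q[2]
print(pr([641.8,121.2,95.4]),pr([642,122,126]))
c=cv2.resize(im[110:190,220:320],None,fx=6,fy=6,interpolation=cv2.INTER_CUBIC)
for p,col in(([641.8,121.2,95.4],(255,0,255)),([642,122,126],(0,255,0)),([642,122,100],(0,255,255))):
    u=(pr(p)-[220,110])*6;cv2.circle(c,tuple(int(v) for v in u),3,col,-1)
cv2.imwrite("pics/s1.png",c[:,:,::-1])
E
```

```text
[270.1047347 156.2533752] [270.00188528 147.53928901]
```

View pics/s1.png

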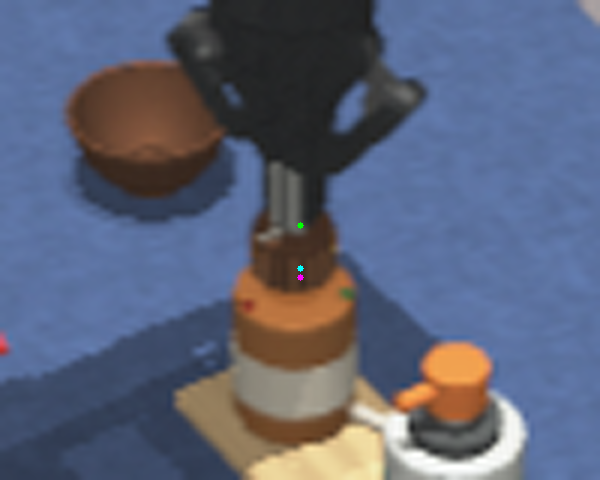

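>>> move_arm:
  series:
    - {"hand": 0,"travel": [0,0,1],"turn": [0,0,0]}
    - {"hand": 0,"travel": [0,0,1],"turn": [0,0,0]}
    - {"hand": 0,"travel": [0,0,0.6],"turn": [0,0,0]}
    - {"hand": 0,"travel": [0,0,0],"turn": [0,0,0]}

```text
time_s: 6.25
position: [643.5, 121.5, 162.9]
ee_rot: [[0.833, 0.554, 0.004], [0.554, -0.833, 0.001], [0.004, 0.002, -1.0]]
contact_force: [0.0, -0.8, -0.2]
width: 0.001
```

```bash
python3 - <<'E'
from h import *
a=env.grab_frame("wrist")[150:350,180:380]
c=env.grab_frame("side")[100:190,220:320]
print(env.state()["position"])
cv2.imwrite("pics/w3.png",np.hstack([cv2.resize(a,(400,400)),cv2.resize(c,(400,400))])[:,:,::-1])
E
```

```text
[641.59620439 121.17748861 160.04721002]
```

View pics/w3.png

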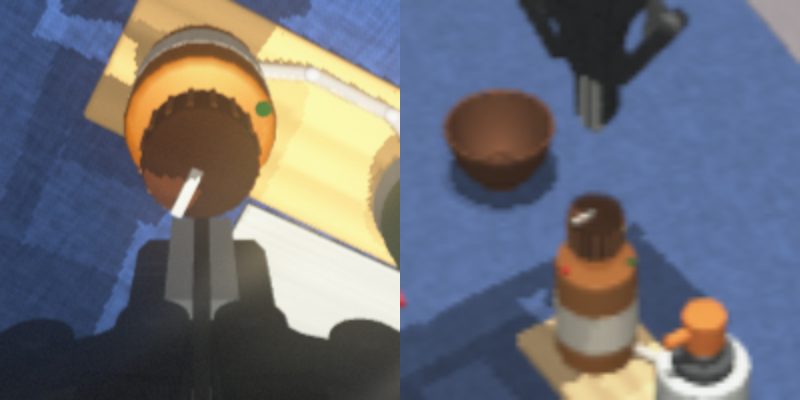

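The tips stay at the same image row whether over the cap or in free space. In the side view they sit at z≈190 while the TCP reads 160. So the real fingertips are about 30 mm above the reported TCP, and my closing went over the cap's top. I'll correct by about −30 mm and retry.

>>> move_arm:
  force: 35
  series:
    - {"hand": 1,"travel": [0,0,0],"turn": [0,0,0]}
    - {"hand": 1,"travel": [0,0,0],"turn": [0,0,0]}
    - {"hand": 1,"travel": [0,0,0],"turn": [0,0,0]}
    - {"hand": 1,"travel": [0,0,-0.9],"turn": [0,0,0]}
    - {"hand": 1,"travel": [0,0,-0.9],"turn": [0,0,0]}
    - {"hand": 1,"travel": [0,0,-1],"turn": [0,0,0]}
    - {"hand": 1,"travel": [0,0,-0.9],"turn": [0,0,0]}
    - {"hand": 1,"travel": [0,0,0],"turn": [0,0,0]}
    - {"hand": 0.3,"travel": [0,0,0],"turn": [0,0,0]}
    - {"hand": 0.3,"travel": [0,0,0],"turn": [0,0,0]}
    - {"hand": 0.3,"travel": [0,0,0],"turn": [0,0,0]}
    - {"hand": 0.3,"travel": [0,0,0],"turn": [0,0,0]}

```text
time_s: 7.55
position: [642.7, 121.5, 69.5]
ee_rot: [[0.833, 0.554, 0.002], [0.554, -0.833, 0.001], [0.002, 0.001, -1.0]]
contact_force: [-0.4, 1.2, 5.2]
width: 0.457
```

Gripped (opening 0.457 ≈ 39 mm). Now turning anticlockwise.

>>> move_arm:
  series:
    - {"hand": 0.3,"travel": [0,0,0],"turn": [0,0,1]}
    - {"hand": 0.3,"travel": [0,0,0],"turn": [0,0,1]}
    - {"hand": 0.3,"travel": [0,0,0],"turn": [0,0,1]}
    - {"hand": 0.3,"travel": [0,0,0],"turn": [0,0,1]}
    - {"hand": 0.3,"travel": [0,0,0],"turn": [0,0,1]}
    - {"hand": 0.3,"travel": [0,0,0],"turn": [0,0,1]}
    - {"hand": 0.3,"travel": [0,0,0],"turn": [0,0,1]}
    - {"hand": 0.3,"travel": [0,0,0],"turn": [0,0,1]}
    - {"hand": 0.3,"travel": [0,0,0],"turn": [0,0,1]}
    - {"hand": 0.3,"travel": [0,0,0],"turn": [0,0,1]}
    - {"hand": 0.3,"travel": [0,0,0],"turn": [0,0,1]}
    - {"hand": 0.3,"travel": [0,0,0],"turn": [0,0,1]}

```text
time_s: 8.75
position: [639.8, 122.7, 69.5]
ee_rot: [[-0.218, 0.976, -0.004], [0.976, 0.218, 0.002], [0.002, -0.003, -1.0]]
contact_force: [-12.7, 5.3, 12.4]
width: 0.456
```

>>> move_arm:
  series:
    - {"hand": 0.3,"travel": [0,0,0],"turn": [0,0,1]}
    - {"hand": 0.3,"travel": [0,0,0],"turn": [0,0,1]}
    - {"hand": 0.3,"travel": [0,0,0],"turn": [0,0,1]}
    - {"hand": 0.3,"travel": [0,0,0],"turn": [0,0,1]}
    - {"hand": 0.3,"travel": [0,0,0],"turn": [0,0,1]}
    - {"hand": 0.3,"travel": [0,0,0],"turn": [0,0,1]}
    - {"hand": 0.3,"travel": [0,0,0],"turn": [0,0,1]}
    - {"hand": 0.3,"travel": [0,0,0],"turn": [0,0,1]}
    - {"hand": 0.3,"travel": [0,0,0],"turn": [0,0,1]}
    - {"hand": 0.3,"travel": [0,0,0],"turn": [0,0,1]}
    - {"hand": 0.3,"travel": [0,0,0],"turn": [0,0,1]}
    - {"hand": 0.3,"travel": [0,0,0],"turn": [0,0,0.5]}

```text
time_s: 9.95
position: [637.5, 120.5, 69.4]
ee_rot: [[-0.98, 0.2, -0.008], [0.2, 0.98, -0.001], [0.008, -0.003, -1.0]]
contact_force: [-19.0, -4.0, 20.1]
width: 0.455
```

```bash
python3 - <<'E'
from h import *
s=env.state();R=s["ee_rot"];print(s["time_s"],np.arctan2(R[1][0],R[0][0]),s["width"],s["contact_force"],s["ft_torque"],np.round(s["q"],2))
E
```

```text
9.95 2.940217728719272 0.4548991899221261 [-18.97334444  -4.00283657  20.06436856] [-0.53862972  2.90420161 -0.08434267] [ 0.17  0.62  1.64 -0.    0.89 -1.2 ]
```

>>> move_arm:
  series:
    - {"hand": 0.3,"travel": [-0.12,0,0],"turn": [0,0,0.5]}
    - {"hand": 0.3,"travel": [0,0,0],"turn": [0,0,0.5]}
    - {"hand": 0.3,"travel": [0,0,0],"turn": [0,0,0]}

```text
time_s: 10.25
position: [638.2, 120.3, 69.4]
ee_rot: [[-0.994, 0.105, -0.001], [0.105, 0.994, -0.001], [0.001, -0.001, -1.0]]
contact_force: [-5.2, -5.3, 8.9]
width: 0.455
```

```bash
python3 - <<'E'
from h import *
s=env.state();R=s["ee_rot"];print(s["position"],s["time_s"],np.arctan2(R[1][0],R[0][0]),s["width"],s["contact_force"],s["ft_torque"],np.round(s["q"],2))
E
```

```text
[638.17925647 120.27477112  69.37651157] 10.25 3.036241915397819 0.45503849369056654 [-5.21212518 -5.32283603  8.94274146] [-0.73993707  0.85511481 -0.73014304] [ 0.17  0.62  1.65 -0.    0.88 -1.3 ]
```

The stop was reached: the tool turned 2.45 rad and now meets a resisting torque of 0.73 N m. Releasing and going to the green cap.

>>> move_arm:
  series:
    - {"hand": 1,"travel": [0,0,0],"turn": [0,0,0]}
    - {"hand": 1,"travel": [0,0,0],"turn": [0,0,0]}
    - {"hand": 1,"travel": [0,0,0],"turn": [0,0,0]}
    - {"hand": 1,"travel": [0,0,1],"turn": [0,0,0]}
    - {"hand": 1,"travel": [0,0,1],"turn": [0,0,0]}
    - {"hand": 1,"travel": [0,0,1],"turn": [0,0,-1]}
    - {"hand": 1,"travel": [0,0,1],"turn": [0,0,-1]}
    - {"hand": 1,"travel": [0,0,1],"turn": [0,0,-1]}
    - {"hand": 1,"travel": [0,-0.4,0],"turn": [0,0,-1]}
    - {"hand": 1,"travel": [0.06,-0.5,0],"turn": [0,0,-1]}
    - {"hand": 1,"travel": [0.06,-0.5,0],"turn": [0,0,-1]}
    - {"hand": 1,"travel": [0.06,-0.5,0],"turn": [0,0,-1]}

```text
time_s: 11.45
position: [643.4, 73.5, 192.9]
ee_rot: [[-0.691, 0.723, 0.0], [0.723, 0.691, 0.0], [-0.0, 0.0, -1.0]]
contact_force: [0.4, 0.2, -0.2]
width: 1.0
```

>>> move_arm:
  series:
    - {"hand": 1,"travel": [0.06,-0.5,0],"turn": [0,0,-1]}
    - {"hand": 1,"travel": [0.06,-0.5,0],"turn": [0,0,-1]}
    - {"hand": 1,"travel": [0.06,-0.5,0],"turn": [0,0,-1]}
    - {"hand": 1,"travel": [0.06,-0.5,0],"turn": [0,0,-1]}
    - {"hand": 1,"travel": [0.06,-0.5,0],"turn": [0,0,-1]}
    - {"hand": 1,"travel": [0.06,-0.5,0],"turn": [0,0,-1]}
    - {"hand": 1,"travel": [0.06,-0.5,0],"turn": [0,0,-1]}
    - {"hand": 1,"travel": [0.06,-0.5,0],"turn": [0,0,-1]}
    - {"hand": 1,"travel": [0.06,-0.5,0],"turn": [0,0,-1]}
    - {"hand": 1,"travel": [0.06,-0.5,0],"turn": [0,0,-1]}
    - {"hand": 1,"travel": [0.06,-0.5,0],"turn": [0,0,-1]}
    - {"hand": 1,"travel": [0.06,-0.5,0],"turn": [0,0,-1]}

```text
time_s: 12.65
position: [661.5, -76.6, 192.8]
ee_rot: [[0.424, 0.906, -0.0], [0.906, -0.424, 0.0], [0.0, -0.0, -1.0]]
contact_force: [0.0, -1.2, -0.7]
width: 1.001
```

>>> move_arm:
  series:
    - {"hand": 1,"travel": [0.1,-1,0],"turn": [0,0,-1]}
    - {"hand": 1,"travel": [0.1,-0.9,0],"turn": [0,0,-1]}
    - {"hand": 1,"travel": [0.1,-0.6,0],"turn": [0,0,-1]}
    - {"hand": 1,"travel": [0,0,0],"turn": [0,0,-1]}
    - {"hand": 1,"travel": [0,0,0],"turn": [0,0,-1]}
    - {"hand": 1,"travel": [0,0,0],"turn": [0,0,0]}

```text
time_s: 13.25
position: [668.9, -138.8, 192.7]
ee_rot: [[0.805, 0.594, -0.0], [0.594, -0.805, 0.0], [-0.0, -0.0, -1.0]]
contact_force: [0.3, -0.8, -0.6]
width: 1.003
```

```bash
python3 - <<'E'
from h import *
s=env.state();print(s["time_s"],s["position"],np.round(s["q"],2))
save("wrist","w4",None,1)
Z=dict(cap_left_top=126,cap_right_top=126,nozzle_top=138)
for n,z in Z.items():
    for r in env.place_of("wrist",n)[:3]:
        print(n,round(r["confidence"],2),np.round(r["xy"]),pix2w("wrist",r["xy"],z).round(0)[:2])
E
```

```text
13.25 [ 668.8868957 -138.7929833  192.7293946] [-0.22  0.52  1.5   0.    1.13  0.71]
cap_right_top 0.93 [290. 223.] [ 667. -148.]
nozzle_top 0.91 [115. 128.] [655. -13.]
```

View pics/w4.png

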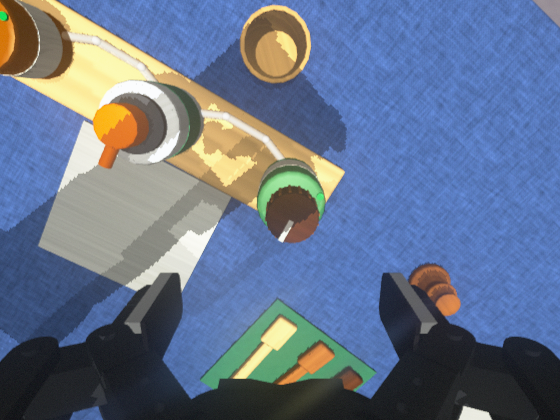

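The green cap is clear at (292,220) px and still shut. Descend and grip.

>>> move_arm:
  force: 35
  series:
    - {"hand": 1,"travel": [-0.08,-0.35,-1],"turn": [0,0,0]}
    - {"hand": 1,"travel": [0,0,-1],"turn": [0,0,0]}
    - {"hand": 1,"travel": [0,0,-1],"turn": [0,0,0]}
    - {"hand": 1,"travel": [0,0,-1],"turn": [0,0,0]}
    - {"hand": 1,"travel": [0,0,-0.9],"turn": [0,0,0]}
    - {"hand": 1,"travel": [0,0,0],"turn": [0,0,0]}
    - {"hand": 0.3,"travel": [0,0,0],"turn": [0,0,0]}
    - {"hand": 0.3,"travel": [0,0,0],"turn": [0,0,0]}
    - {"hand": 0.3,"travel": [0,0,0],"turn": [0,0,0]}
    - {"hand": 0.3,"travel": [0,0,0],"turn": [0,0,0]}

```text
time_s: 14.45
position: [669.6, -149.4, 73.0]
ee_rot: [[0.804, 0.595, 0.006], [0.595, -0.804, -0.003], [0.003, 0.006, -1.0]]
contact_force: [1.9, -5.3, 2.1]
width: 0.452
```

>>> move_arm:
  series:
    - {"hand": 0.3,"travel": [0,0,0],"turn": [0,0,1]}
    - {"hand": 0.3,"travel": [0,0,0],"turn": [0,0,1]}
    - {"hand": 0.3,"travel": [0,0,0],"turn": [0,0,1]}
    - {"hand": 0.3,"travel": [0,0,0],"turn": [0,0,1]}
    - {"hand": 0.3,"travel": [0,0,0],"turn": [0,0,1]}
    - {"hand": 0.3,"travel": [0,0,0],"turn": [0,0,1]}
    - {"hand": 0.3,"travel": [0,0,0],"turn": [0,0,1]}
    - {"hand": 0.3,"travel": [0,0,0],"turn": [0,0,1]}
    - {"hand": 0.3,"travel": [0,0,0],"turn": [0,0,1]}
    - {"hand": 0.3,"travel": [0,0,0],"turn": [0,0,1]}
    - {"hand": 0.3,"travel": [0,0,0],"turn": [0,0,1]}
    - {"hand": 0.3,"travel": [0,0,0],"turn": [0,0,1]}

```text
time_s: 15.65
position: [671.5, -150.1, 73.1]
ee_rot: [[-0.267, 0.964, 0.01], [0.964, 0.267, -0.004], [-0.007, 0.009, -1.0]]
contact_force: [10.0, -6.8, -3.3]
width: 0.455
```

>>> move_arm:
  series:
    - {"hand": 0.3,"travel": [0.08,-0.04,0],"turn": [0,0,1]}
    - {"hand": 0.3,"travel": [0,0,0],"turn": [0,0,1]}
    - {"hand": 0.3,"travel": [0,0,0],"turn": [0,0,1]}
    - {"hand": 0.3,"travel": [0,0,0],"turn": [0,0,1]}
    - {"hand": 0.3,"travel": [0,0,0],"turn": [0,0,1]}
    - {"hand": 0.3,"travel": [0,0,0],"turn": [0,0,1]}
    - {"hand": 0.3,"travel": [0,0,0],"turn": [0,0,1]}
    - {"hand": 0.3,"travel": [0,0,0],"turn": [0,0,1]}
    - {"hand": 0.3,"travel": [0,0,0],"turn": [0,0,1]}
    - {"hand": 0.3,"travel": [0,0,0],"turn": [0,0,1]}
    - {"hand": 0.3,"travel": [0,0,0],"turn": [0,0,1]}
    - {"hand": 0.3,"travel": [0,0,0],"turn": [0,0,1]}

```text
time_s: 16.85
position: [672.5, -148.5, 73.0]
ee_rot: [[-0.995, 0.102, 0.008], [0.102, 0.995, -0.0], [-0.008, 0.0, -1.0]]
contact_force: [-4.1, 2.1, 5.6]
width: 0.455
```

>>> move_arm:
  series:
    - {"hand": 0.3,"travel": [0,0,0],"turn": [0,0,0.5]}
    - {"hand": 0.3,"travel": [0,0,0],"turn": [0,0,0]}

```text
time_s: 17.05
position: [671.1, -148.4, 73.0]
ee_rot: [[-0.998, 0.055, 0.005], [0.055, 0.999, -0.0], [-0.005, 0.0, -1.0]]
contact_force: [2.3, 3.0, 4.8]
width: 0.452
```

```bash
python3 - <<'E'
from h import *
s=env.state();R=s["ee_rot"];print(s["position"],s["time_s"],np.arctan2(R[1][0],R[0][0])-np.arctan2(.595,.804),s["width"],s["contact_force"],s["ft_torque"],np.round(s["q"],2))
E
```

```text
[ 671.11604073 -148.38685816   72.966666  ] 17.05 2.4498972719005305 0.4521450303382807 [2.29570254 3.00681648 4.81262214] [ 0.38195802 -0.2313333  -0.32507919] [-0.24  0.66  1.56  0.    0.92 -1.75]
```

Both caps are at the stop: 2.45 rad turned, cap centres 270.0 mm apart. Releasing and moving to view the stock board.

>>> move_arm:
  series:
    - {"hand": 1,"travel": [0,0,0],"turn": [0,0,0]}
    - {"hand": 1,"travel": [0,0,0],"turn": [0,0,0]}
    - {"hand": 1,"travel": [0,0,0],"turn": [0,0,0]}
    - {"hand": 1,"travel": [0,0,1],"turn": [0,0,0]}
    - {"hand": 1,"travel": [0,0,1],"turn": [0,0,0]}
    - {"hand": 1,"travel": [0,0,1],"turn": [0,0,0]}
    - {"hand": 1,"travel": [0,0,1],"turn": [0,0,0]}
    - {"hand": 1,"travel": [0,0,1],"turn": [0,0,0]}
    - {"hand": 0.4,"travel": [-1,-0.6,0.2],"turn": [0,0,0]}
    - {"hand": 0.4,"travel": [-1,-0.6,0.2],"turn": [0,0,0]}
    - {"hand": 0.4,"travel": [-1,-0.6,0.2],"turn": [0,0,0]}
    - {"hand": 0.4,"travel": [-1,-0.6,0.2],"turn": [0,0,0]}

```text
time_s: 18.25
position: [567.6, -208.9, 215.4]
ee_rot: [[-0.999, 0.055, -0.0], [0.055, 0.999, -0.0], [0.0, -0.0, -1.0]]
contact_force: [-0.3, 0.2, 0.0]
width: 0.394
```

>>> move_arm:
  series:
    - {"hand": 0.4,"travel": [-1,-0.6,0.2],"turn": [0,0,0]}
    - {"hand": 0.4,"travel": [-1,-0.6,0.2],"turn": [0,0,0]}
    - {"hand": 0.4,"travel": [-1,-0.6,0.2],"turn": [0,0,0]}
    - {"hand": 0.4,"travel": [-1,-0.6,0.2],"turn": [0,0,0]}
    - {"hand": 0.4,"travel": [-1,-0.6,0.2],"turn": [0,0,0]}
    - {"hand": 0.4,"travel": [0,0,0],"turn": [0,0,0]}
    - {"hand": 0.4,"travel": [0,0,0],"turn": [0,0,0]}

```text
time_s: 18.95
position: [443.6, -283.8, 240.6]
ee_rot: [[-0.998, 0.056, 0.001], [0.056, 0.998, -0.0], [-0.001, -0.0, -1.0]]
contact_force: [1.0, -0.5, -0.9]
width: 0.402
```

```bash
cat >> h.py <<'E'
def spreaders(cam="wrist",z=14,want=("spreader0","spreader1","spreader2")):
    """list of (origin xy, yaw of blade direction, mean colour) from the segmentation masks"""
    im=env.grab_frame(cam);out=[]
    for n in want:
        for r in env.cut_out(cam,n):
            if r["confidence"]<.3: continue
            v,u=np.nonzero(r["region"])
            P=np.array([pix2w(cam,(a,b),z)[:2] for a,b in zip(u,v)])
            w,V=np.linalg.eigh(np.cov(P.T));d=V[:,1];c=P.mean(0)
            a=(P-c)@d;lo,hi=np.percentile(a,[.5,99.5])
            t=(P-c)@V[:,0];e=8
            if t[a<lo+25].std()>t[a>hi-25].std(): d=-d;lo,hi=-hi,-lo
            o=c+d*(lo+hi)/2
            if any(np.hypot(*(o-q[0]))<15 for q in out): continue
            out.append((o.round(1),round(float(np.arctan2(d[1],d[0])),3),im[r["region"]].mean(0).round(),round(hi-lo),round(r["confidence"],2)))
    return out
def corners(cam,n,z=4):
    for r in env.cut_out(cam,n)[:3]:
        b=cv2.minAreaRect(np.float32([pix2w(cam,(a,c),z)[:2] for c,a in zip(*np.nonzero(r["region"]))]))
        print(n,round(r["confidence"],2),np.round(b[0]),np.round(b[1]),round(b[2],1))
E
python3 - <<'E'
from h import *
s=env.state();R=s["ee_rot"];print(s["time_s"],s["position"],np.arctan2(R[1][0],R[0][0]),np.round(s["q"],2),s["width"])
save("wrist","w5",None,1)
for q in spreaders(): print(q)
for n in("tray","stock"): corners("wrist",n)
env.grab_frame("top")
for n in("tray","mat"): corners("top",n)
E
```

```text
18.95 [ 443.62987388 -283.80663791  240.62311265] 3.0852030726743904 [-0.59  0.23  1.81  0.    1.1  -2.11] 0.4021803304627666Traceback (most recent call last):
  File "<stdin>", line 4, in <module>
  File "h.py", line 22, in spreaders
    P=np.array([pix2w(cam,(a,b),z)[:2] for a,b in zip(u,v)])
                ~~~~~^^^^^^^^^^^^^
  File "h.py", line 6, in pix2w
    s=env.state();T=np.eye(4);T[:3,:3]=s["ee_rot"];T[:3,3]=s["position"];W=T@np.array(m["mount"])
ValueError: time passes only in moves, steps and waits
```

View pics/w5.png

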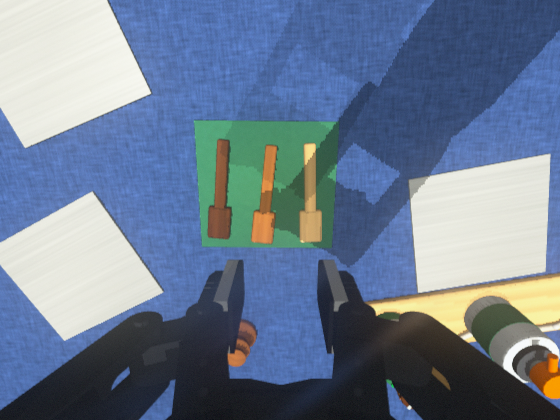

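The picture shows three spreaders on the green board with blades away from the base: dark (220,190), mid (266,195), pale (311,193). The spray plate is at right (480,225). I'll vectorise the helper.

```bash
python3 - <<'E'
s=open("h.py").read()
s=s.replace('[pix2w(cam,(a,b),z)[:2] for a,b in zip(u,v)]','pw(cam,u,v,z)').replace('[pix2w(cam,(a,c),z)[:2] for c,a in zip(*np.nonzero(r["region"]))]','pw(cam,*np.nonzero(r["region"])[::-1],z)')
s+='''
def pw(cam,u,v,z):
    m=env.camera_model(cam);W=np.array(m["world_from_camera"]) if cam!="wrist" else None
    if W is None:
        s=env.state();T=np.eye(4);T[:3,:3]=s["ee_rot"];T[:3,3]=s["position"];W=T@np.array(m["mount"])
    d=(W[:3,:3]@np.linalg.inv(m["mtx"])@np.vstack([u,v,np.ones(len(u))])).T
    return (W[:3,3]+d*((z-W[2,3])/d[:,2])[:,None])[:,:2]
'''
open("h.py","w").write(s)
E
python3 - <<'E'
from h import *
for q in spreaders(): print(q)
for n in("tray","stock"): corners("wrist",n)
env.grab_frame("top")
for n in("tray","mat"): corners("top",n)
E
```

```text
(array([ 471.9, -301.8]), -0.165, array([185., 125.,  70.]), 124, 0.92)
(array([ 472.5, -248.5]), -0.019, array([188., 156., 103.]), 121, 0.85)
(array([ 462.5, -356.2]), -0.157, array([120.,  85.,  62.]), 123, 0.78)
tray 0.91 [ 306. -527.] [141. 171.] 18.1
tray 0.74 [531. -33.] [163. 172.] 7.3
stock 0.73 [ 463. -301.] [172. 162.] 86.3
tray 0.7 [ 296. -529.] [163. 170.] 17.9
tray 0.68 [531. -32.] [161. 175.] 7.2
tray 0.62 [ 562. -560.] [162. 172.] 23.9
mat 0.78 [456. 322.] [170. 158.] 88.4
```

Tray (531,−32.5) yaw 0.127 and mat (456,322) yaw −0.03. Spreader lengths measure 121–124 mm against 124 given. Going for the pale one first and probing the height by contact.

>>> move_arm:
  series:
    - {"hand": 0.35,"travel": [0.68,0.7,-0.6],"turn": [0,0,0.38]}
    - {"hand": 0.35,"travel": [0.68,0.7,-0.6],"turn": [0,0,0]}
    - {"hand": 0.35,"travel": [0,0,-1],"turn": [0,0,0]}
    - {"hand": 0.35,"travel": [0,0,-1],"turn": [0,0,0]}
    - {"hand": 0.35,"travel": [0,0,-1],"turn": [0,0,0]}
    - {"hand": 0.35,"travel": [0,0,-1],"turn": [0,0,0]}
    - {"hand": 0.35,"travel": [0,0,-1],"turn": [0,0,0]}
    - {"hand": 0.35,"travel": [0,0,-1],"turn": [0,0,0]}
    - {"hand": 0.35,"travel": [0,0,-1],"turn": [0,0,0]}
    - {"hand": 0.35,"travel": [0,0,-1],"turn": [0,0,0]}
    - {"hand": 0.35,"travel": [0,0,-0.5],"turn": [0,0,0]}
    - {"hand": 0.35,"travel": [0,0,0],"turn": [0,0,0]}

```text
time_s: 20.75
position: [476.8, -247.9, -3.5]
ee_rot: [[-1.0, 0.017, -0.003], [0.017, 1.0, 0.002], [0.003, 0.001, -1.0]]
contact_force: [-0.2, -0.4, -0.4]
width: 0.351
```

```bash
python3 - <<'E'
from h import *
print(env.state()["position"])
save("wrist","w6",(130,130,430,360),2)
E
```

```text
[ 476.80870294 -247.93720001   -3.53501542]
```

View pics/w6.png

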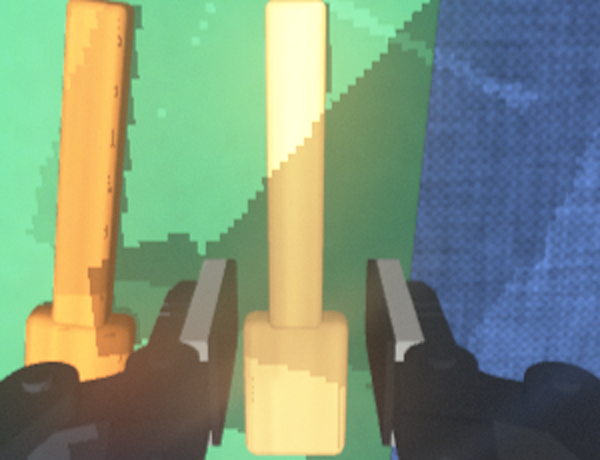

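Fingers straddle the handle, centred to about 2 mm. Lower to probe.

>>> move_arm:
  series:
    - {"hand": 0.3,"travel": [0,0,-0.5],"turn": [0,0,0]}
    - {"hand": 0.3,"travel": [0,0,-0.3],"turn": [0,0,0]}
    - {"hand": 0.3,"travel": [0,0,0],"turn": [0,0,0]}

```text
time_s: 21.1
position: [477.5, -248.3, -22.7]
ee_rot: [[-1.0, 0.017, -0.001], [0.017, 1.0, 0.0], [0.001, 0.0, -1.0]]
contact_force: [0.4, 0.1, -0.4]
width: 0.297
```

>>> move_arm:
  series:
    - {"hand": 0.3,"travel": [0,0,-0.12],"turn": [0,0,0]}
    - {"hand": 0.3,"travel": [0,0,0],"turn": [0,0,0]}

```text
time_s: 21.3
position: [477.9, -248.5, -25.1]
ee_rot: [[-1.0, 0.017, 0.0], [0.017, 1.0, -0.0], [-0.0, -0.0, -1.0]]
contact_force: [-0.4, 0.2, -0.3]
width: 0.301
```

>>> move_arm:
  series:
    - {"hand": 0.3,"travel": [0,0,-0.12],"turn": [0,0,0]}
    - {"hand": 0.3,"travel": [0,0,0],"turn": [0,0,0]}

```text
time_s: 21.5
position: [478.3, -248.7, -27.0]
ee_rot: [[-1.0, 0.017, 0.001], [0.017, 1.0, -0.0], [-0.001, -0.0, -1.0]]
contact_force: [-1.7, 1.8, 11.9]
width: 0.295
```

Contact at a reading of −26.5 (board top 4 mm), so the offset is about 30 mm. Raise a little, then grip.

>>> move_arm:
  force: 40
  series:
    - {"hand": 0.3,"travel": [0,0,0.12],"turn": [0,0,0]}
    - {"hand": 0,"travel": [0,0,0.02],"turn": [0,0,0]}
    - {"hand": 0,"travel": [0,0,0.02],"turn": [0,0,0]}
    - {"hand": 0,"travel": [0,0,0],"turn": [0,0,0]}
    - {"hand": 0,"travel": [0,0,0],"turn": [0,0,0]}

```text
time_s: 22.0
position: [477.9, -248.5, -24.0]
ee_rot: [[-1.0, 0.017, 0.0], [0.017, 1.0, -0.0], [-0.0, -0.0, -1.0]]
contact_force: [-0.3, -0.1, 3.4]
width: 0.146
```

Gripped (12–14 mm). Carry to the tray's +y slot at TCP (529.8, 19.8).

>>> move_arm:
  series:
    - {"hand": 0,"travel": [0,0,0.5],"turn": [0,0,0]}
    - {"hand": 0,"travel": [0,0,1],"turn": [0,0,0]}
    - {"hand": 0,"travel": [0,0.73,1],"turn": [0,0,0]}
    - {"hand": 0,"travel": [0.2,1,0],"turn": [0,0,0.2]}
    - {"hand": 0,"travel": [0.2,1,0],"turn": [0,0,0.2]}
    - {"hand": 0,"travel": [0.2,1,0],"turn": [0,0,0.2]}
    - {"hand": 0,"travel": [0.2,1,0],"turn": [0,0,0.2]}
    - {"hand": 0,"travel": [0.2,1,0],"turn": [0,0,0.2]}
    - {"hand": 0,"travel": [0.2,1,0],"turn": [0,0,0.2]}
    - {"hand": 0,"travel": [0.2,1,0],"turn": [0,0,0.2]}
    - {"hand": 0,"travel": [0.2,1,0],"turn": [0,0,0.06]}
    - {"hand": 0,"travel": [0.2,1,0],"turn": [0,0,0]}

```text
time_s: 23.2
position: [523.0, -4.2, 39.0]
ee_rot: [[-0.992, -0.129, 0.0], [-0.129, 0.992, -0.0], [-0.0, -0.0, -1.0]]
contact_force: [-0.1, -0.2, -0.1]
width: 0.15
```

>>> move_arm:
  series:
    - {"hand": 0,"travel": [0.27,1,0],"turn": [0,0,0]}
    - {"hand": 0,"travel": [0,0,0],"turn": [0,0,0]}
    - {"hand": 0,"travel": [0,0,0],"turn": [0,0,0]}

```text
time_s: 23.5
position: [529.5, 20.0, 38.8]
ee_rot: [[-0.991, -0.13, 0.0], [-0.13, 0.991, -0.0], [-0.0, -0.0, -1.0]]
contact_force: [-0.9, 0.1, -0.4]
width: 0.149
```

>>> move_arm:
  series:
    - {"hand": 0,"travel": [0,0,-1],"turn": [0,0,0]}
    - {"hand": 0,"travel": [0,0,-1],"turn": [0,0,0]}
    - {"hand": 0,"travel": [0,0,-0.5],"turn": [0,0,0]}
    - {"hand": 0,"travel": [0,0,0],"turn": [0,0,0]}
    - {"hand": 0.35,"travel": [0,0,0],"turn": [0,0,0]}
    - {"hand": 0.35,"travel": [0,0,0],"turn": [0,0,0]}
    - {"hand": 0.35,"travel": [0,0,0.5],"turn": [0,0,0]}
    - {"hand": 0.35,"travel": [0,0,1],"turn": [0,0,0]}
    - {"hand": 0.35,"travel": [0,-0.8,1],"turn": [0,0,-0.4]}
    - {"hand": 0.35,"travel": [-0.15,-1,1],"turn": [0,0,-0.4]}
    - {"hand": 0.35,"travel": [-0.15,-1,1],"turn": [0,0,-0.4]}
    - {"hand": 0.35,"travel": [-0.15,-1,0.5],"turn": [0,0,-0.4]}

```text
time_s: 24.7
position: [519.4, -76.3, 104.3]
ee_rot: [[-0.999, 0.032, 0.004], [0.032, 0.999, -0.001], [-0.004, -0.001, -1.0]]
contact_force: [0.0, -0.6, 0.4]
width: 0.355
```

>>> move_arm:
  series:
    - {"hand": 0.35,"travel": [-0.15,-1,0],"turn": [0,0,-0.4]}
    - {"hand": 0.35,"travel": [-0.15,-1,0],"turn": [0,0,-0.4]}
    - {"hand": 0.35,"travel": [-0.15,-1,0],"turn": [0,0,-0.4]}
    - {"hand": 0.35,"travel": [-0.3,-1,0],"turn": [0,0,-0.15]}
    - {"hand": 0.35,"travel": [-0.3,-1,0],"turn": [0,0,0]}
    - {"hand": 0.35,"travel": [-0.3,-1,0],"turn": [0,0,0]}
    - {"hand": 0.35,"travel": [-0.3,-1,0],"turn": [0,0,0]}
    - {"hand": 0.35,"travel": [0,-1,0],"turn": [0,0,0]}
    - {"hand": 0.35,"travel": [0,-1,0],"turn": [0,0,0]}
    - {"hand": 0.35,"travel": [0,0,0],"turn": [0,0,0]}

```text
time_s: 25.7
position: [477.6, -303.1, 102.5]
ee_rot: [[-0.986, 0.167, 0.002], [0.167, 0.986, -0.002], [-0.003, -0.002, -1.0]]
contact_force: [0.3, -0.4, 0.3]
width: 0.349
```

```bash
python3 - <<'E'
from h import *
s=env.state();R=s["ee_rot"];print(s["time_s"],s["position"],np.arctan2(R[1][0],R[0][0]))
for q in spreaders(): print(q)
print("top")
for q in spreaders("top"): print(q)
E
```

```text
25.7 [ 477.6389543  -303.14934508  102.50249076] 2.9734598009176776
(array([ 461.6, -353. ]), -0.158, array([119.,  82.,  56.]), 122, 0.91)
(array([ 471. , -299.1]), -0.163, array([156., 105.,  59.]), 121, 0.77)
top
(array([522.4,  19.3]), 0.129, array([227., 220., 142.]), 122, 0.5)
```

Pale one sits on the tray at (522,19), yaw 0.129. Now the mid-brown one.

>>> move_arm:
  series:
    - {"hand": 0.35,"travel": [-0.05,0.07,-1],"turn": [0,0,0]}
    - {"hand": 0.35,"travel": [0,0,-1],"turn": [0,0,0]}
    - {"hand": 0.35,"travel": [0,0,-1],"turn": [0,0,0]}
    - {"hand": 0.35,"travel": [0,0,-1],"turn": [0,0,0]}
    - {"hand": 0.3,"travel": [0,0,-0.7],"turn": [0,0,0]}
    - {"hand": 0.3,"travel": [0,0,-0.36],"turn": [0,0,0]}
    - {"hand": 0.3,"travel": [0,0,0],"turn": [0,0,0]}
    - {"hand": 0,"travel": [0,0,0],"turn": [0,0,0]}
    - {"hand": 0,"travel": [0,0,0],"turn": [0,0,0]}
    - {"hand": 0,"travel": [0,0,0],"turn": [0,0,0]}
    - {"hand": 0,"travel": [0,0,0],"turn": [0,0,0]}

```text
time_s: 27.2
position: [476.1, -298.6, -25.2]
ee_rot: [[-0.986, 0.165, 0.001], [0.165, 0.986, -0.0], [-0.001, -0.0, -1.0]]
contact_force: [1.0, 0.6, 2.2]
width: 0.147
```

>>> move_arm:
  series:
    - {"hand": 0,"travel": [0,0,0.5],"turn": [0,0,0]}
    - {"hand": 0,"travel": [0,0,1],"turn": [0,0,0]}
    - {"hand": 0,"travel": [0,0.67,1],"turn": [0,0,0.3]}
    - {"hand": 0,"travel": [0.24,1,0],"turn": [0,0,0.4]}
    - {"hand": 0,"travel": [0.24,1,0],"turn": [0,0,0.4]}
    - {"hand": 0,"travel": [0.24,1,0],"turn": [0,0,0.4]}
    - {"hand": 0,"travel": [0.24,1,0],"turn": [0,0,0.4]}
    - {"hand": 0,"travel": [0.24,1,0],"turn": [0,0,0.4]}
    - {"hand": 0,"travel": [0.24,1,0],"turn": [0,0,0.4]}
    - {"hand": 0,"travel": [0.24,1,0],"turn": [0,0,0.23]}
    - {"hand": 0,"travel": [0.24,1,0],"turn": [0,0,0]}
    - {"hand": 0,"travel": [0.24,1,0],"turn": [0,0,0]}

```text
time_s: 28.4
position: [530.2, -55.8, 37.8]
ee_rot: [[-0.992, -0.127, 0.001], [-0.127, 0.992, -0.0], [-0.001, -0.0, -1.0]]
contact_force: [0.1, -1.1, -0.5]
width: 0.144
```

>>> move_arm:
  series:
    - {"hand": 0,"travel": [0.24,1,0],"turn": [0,0,0]}
    - {"hand": 0,"travel": [0,0,0],"turn": [0,0,0]}
    - {"hand": 0,"travel": [0,0,0],"turn": [0,0,0]}

```text
time_s: 28.7
position: [536.0, -31.5, 37.5]
ee_rot: [[-0.992, -0.128, 0.001], [-0.128, 0.992, -0.0], [-0.0, -0.0, -1.0]]
contact_force: [-0.6, 0.2, 0.3]
width: 0.148
```

>>> move_arm:
  series:
    - {"hand": 0,"travel": [0,0,-1],"turn": [0,0,0]}
    - {"hand": 0,"travel": [0,0,-1],"turn": [0,0,0]}
    - {"hand": 0,"travel": [0,0,-0.5],"turn": [0,0,0]}
    - {"hand": 0,"travel": [0,0,0],"turn": [0,0,0]}
    - {"hand": 0.3,"travel": [0,0,0],"turn": [0,0,0]}
    - {"hand": 0.3,"travel": [0,0,0],"turn": [0,0,0]}
    - {"hand": 0.3,"travel": [0,0,0.5],"turn": [0,0,0]}
    - {"hand": 0.3,"travel": [0,0,1],"turn": [0,0,0]}
    - {"hand": 0.35,"travel": [-0.2,-0.8,1],"turn": [0,0,-0.4]}
    - {"hand": 0.35,"travel": [-0.2,-1,1],"turn": [0,0,-0.4]}
    - {"hand": 0.35,"travel": [-0.2,-1,1],"turn": [0,0,-0.4]}
    - {"hand": 0.35,"travel": [-0.2,-1,0.5],"turn": [0,0,-0.4]}

```text
time_s: 29.9
position: [516.8, -128.0, 102.7]
ee_rot: [[-0.999, 0.034, 0.004], [0.034, 0.999, -0.001], [-0.004, -0.001, -1.0]]
contact_force: [0.7, 1.0, 0.3]
width: 0.354
```

>>> move_arm:
  series:
    - {"hand": 0.35,"travel": [-0.2,-1,0],"turn": [0,0,-0.4]}
    - {"hand": 0.35,"travel": [-0.2,-1,0],"turn": [0,0,-0.4]}
    - {"hand": 0.35,"travel": [-0.2,-1,0],"turn": [0,0,-0.4]}
    - {"hand": 0.35,"travel": [-0.3,-1,0],"turn": [0,0,-0.06]}
    - {"hand": 0.35,"travel": [-0.3,-1,0],"turn": [0,0,0]}
    - {"hand": 0.35,"travel": [-0.3,-1,0],"turn": [0,0,0]}
    - {"hand": 0.35,"travel": [-0.3,-1,0],"turn": [0,0,0]}
    - {"hand": 0.35,"travel": [-0.2,-1,0],"turn": [0,0,0]}
    - {"hand": 0.35,"travel": [0,-1,0],"turn": [0,0,0]}
    - {"hand": 0.35,"travel": [0,0,0],"turn": [0,0,0]}
    - {"hand": 0.35,"travel": [0,0,0],"turn": [0,0,0]}

```text
time_s: 31.0
position: [465.6, -351.9, 100.1]
ee_rot: [[-0.987, 0.159, 0.0], [0.159, 0.987, -0.0], [-0.0, 0.0, -1.0]]
contact_force: [0.0, 0.2, 0.5]
width: 0.353
```

```bash
python3 - <<'E'
from h import *
s=env.state();R=s["ee_rot"];print(s["time_s"],s["position"],np.arctan2(R[1][0],R[0][0])-np.pi)
for q in spreaders(): print(q)
print("top")
for q in spreaders("top"): print(q)
E
```

```text
31.0 [ 465.60054184 -351.89785848  100.08561343] -0.1600021554873612
(array([ 462.3, -355.9]), -0.157, array([94., 67., 51.]), 121, 0.74)
top
(array([524.1,  19.3]), 0.13, array([230., 223., 143.]), 120, 0.61)
(array([532.9, -31.6]), 0.14, array([199., 127.,  64.]), 120, 0.54)
```

>>> move_arm:
  series:
    - {"hand": 0.35,"travel": [0.06,-0.14,-1],"turn": [0,0,0]}
    - {"hand": 0.35,"travel": [0,0,-1],"turn": [0,0,0]}
    - {"hand": 0.35,"travel": [0,0,-1],"turn": [0,0,0]}
    - {"hand": 0.35,"travel": [0,0,-1],"turn": [0,0,0]}
    - {"hand": 0.3,"travel": [0,0,-0.6],"turn": [0,0,0]}
    - {"hand": 0.3,"travel": [0,0,-0.36],"turn": [0,0,0]}
    - {"hand": 0.3,"travel": [0,0,0],"turn": [0,0,0]}
    - {"hand": 0,"travel": [0,0,0],"turn": [0,0,0]}
    - {"hand": 0,"travel": [0,0,0],"turn": [0,0,0]}
    - {"hand": 0,"travel": [0,0,0],"turn": [0,0,0]}
    - {"hand": 0,"travel": [0,0,0],"turn": [0,0,0]}

```text
time_s: 32.5
position: [467.7, -355.6, -23.9]
ee_rot: [[-0.987, 0.158, 0.001], [0.158, 0.987, -0.001], [-0.001, -0.001, -1.0]]
contact_force: [0.5, 0.6, 0.2]
width: 0.148
```

>>> move_arm:
  series:
    - {"hand": 0,"travel": [0,0,0.5],"turn": [0,0,0]}
    - {"hand": 0,"travel": [0,0,1],"turn": [0,0,0]}
    - {"hand": 0,"travel": [0,0.89,1],"turn": [0,0,0.25]}
    - {"hand": 0,"travel": [0.3,1,0],"turn": [0,0,0.4]}
    - {"hand": 0,"travel": [0.3,1,0],"turn": [0,0,0.4]}
    - {"hand": 0,"travel": [0.3,1,0],"turn": [0,0,0.4]}
    - {"hand": 0,"travel": [0.3,1,0],"turn": [0,0,0.4]}
    - {"hand": 0,"travel": [0.3,1,0],"turn": [0,0,0.4]}
    - {"hand": 0,"travel": [0.3,1,0],"turn": [0,0,0.4]}
    - {"hand": 0,"travel": [0.3,1,0],"turn": [0,0,0.2]}
    - {"hand": 0,"travel": [0.3,1,0],"turn": [0,0,0]}
    - {"hand": 0,"travel": [0.3,1,0],"turn": [0,0,0]}

```text
time_s: 33.7
position: [535.5, -107.0, 39.0]
ee_rot: [[-0.992, -0.126, 0.001], [-0.126, 0.992, -0.0], [-0.001, -0.0, -1.0]]
contact_force: [0.5, 0.2, -0.6]
width: 0.147
```

>>> move_arm:
  series:
    - {"hand": 0,"travel": [0.3,1,0],"turn": [0,0,0]}
    - {"hand": 0,"travel": [0,0,0],"turn": [0,0,0]}
    - {"hand": 0,"travel": [0,0,0],"turn": [0,0,0]}

```text
time_s: 34.0
position: [542.6, -82.8, 38.7]
ee_rot: [[-0.992, -0.127, 0.001], [-0.127, 0.992, -0.0], [-0.001, -0.0, -1.0]]
contact_force: [-0.5, -0.5, 1.0]
width: 0.147
```

>>> move_arm:
  series:
    - {"hand": 0,"travel": [0,0,-1],"turn": [0,0,0]}
    - {"hand": 0,"travel": [0,0,-1],"turn": [0,0,0]}
    - {"hand": 0,"travel": [0,0,-0.5],"turn": [0,0,0]}
    - {"hand": 0,"travel": [0,0,0],"turn": [0,0,0]}
    - {"hand": 0.3,"travel": [0,0,0],"turn": [0,0,0]}
    - {"hand": 0.3,"travel": [0,0,0],"turn": [0,0,0]}
    - {"hand": 0.3,"travel": [0,0,0.5],"turn": [0,0,0]}
    - {"hand": 0.3,"travel": [0,0,1],"turn": [0,0,0]}
    - {"hand": 0,"travel": [-0.8,0.6,1],"turn": [0,0,0]}
    - {"hand": 0,"travel": [-0.8,0.6,1],"turn": [0,0,0]}
    - {"hand": 0,"travel": [-0.8,0.6,1],"turn": [0,0,0]}
    - {"hand": 0,"travel": [-0.8,0.6,1],"turn": [0,0,0]}

```text
time_s: 35.2
position: [461.6, -22.5, 114.9]
ee_rot: [[-0.992, -0.126, 0.001], [-0.126, 0.992, -0.0], [-0.001, -0.0, -1.0]]
contact_force: [1.1, -0.1, 0.9]
width: -0.002
```

>>> move_arm:
  series:
    - {"hand": 0,"travel": [0,0,1],"turn": [0,0,0]}
    - {"hand": 0,"travel": [0,0,1],"turn": [0,0,0]}
    - {"hand": 0,"travel": [0,0,1],"turn": [0,0,0]}
    - {"hand": 0,"travel": [0,0,0],"turn": [0,0,0]}

```text
time_s: 35.6
position: [464.7, -23.1, 192.2]
ee_rot: [[-0.992, -0.126, 0.008], [-0.126, 0.992, -0.001], [-0.008, -0.002, -1.0]]
contact_force: [1.3, -0.6, 1.4]
width: -0.001
```

```bash
python3 - <<'E'
from h import *
s=env.state();R=s["ee_rot"];print(s["time_s"],s["position"],s["width"])
save("wrist","w7",None,1.3)
for q in spreaders(): print(q)
for n in ("nozzle_top","cap_left_top","cap_right_top"):
  for r in env.place_of("wrist",n)[:2]: print(n,r["confidence"],r["xy"],pix2w("wrist",r["xy"],138 if n[0]=="n" else 126))
E
```

```text
35.6 [464.65558953 -23.12199791 192.20276063] -0.0005964095672538744
(array([518.7,  19.2]), 0.172, array([217., 185., 128.]), 121, 0.83)
(array([533.1, -82. ]), 0.126, array([164., 125., 102.]), 122, 0.6)
(array([515. , -34.5]), 0.102, array([198., 146., 102.]), 96, 0.56)
```

View pics/w7.png

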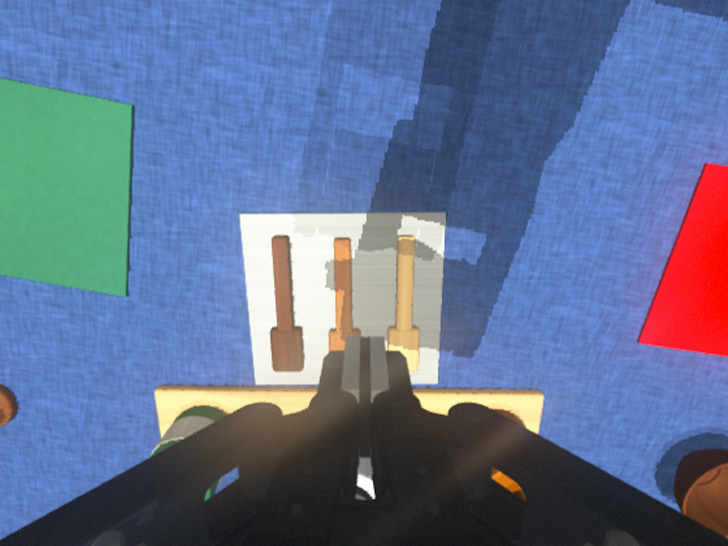

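Picture 12: all three spreaders lie parallel on the plate (handles at (282,280), (343,285), (405,280)). Both caps were measured at the stop, so the sprayer can be pressed. Moving over the spray head (654.5, −14.5) with the fingers shut.

>>> move_arm:
  series:
    - {"hand": 0,"travel": [1,0.05,0],"turn": [0,0,0]}
    - {"hand": 0,"travel": [1,0.05,0],"turn": [0,0,0]}
    - {"hand": 0,"travel": [1,0.05,0],"turn": [0,0,0]}
    - {"hand": 0,"travel": [1,0.05,0],"turn": [0,0,0]}
    - {"hand": 0,"travel": [1,0.05,0],"turn": [0,0,0]}
    - {"hand": 0,"travel": [1,0.05,0],"turn": [0,0,0]}
    - {"hand": 0,"travel": [1,0.05,0],"turn": [0,0,0]}
    - {"hand": 0,"travel": [0.7,0,0],"turn": [0,0,0]}
    - {"hand": 0,"travel": [0,0,-1],"turn": [0,0,0]}
    - {"hand": 0,"travel": [0,0,-1],"turn": [0,0,0]}
    - {"hand": 0,"travel": [0,0,0],"turn": [0,0,0]}
    - {"hand": 0,"travel": [0,0,0],"turn": [0,0,0]}

```text
time_s: 37.2
position: [654.4, -14.2, 137.2]
ee_rot: [[-0.992, -0.126, -0.002], [-0.126, 0.992, 0.0], [0.002, 0.0, -1.0]]
contact_force: [0.6, 0.6, 0.9]
width: -0.005
```

Lower in small steps, watching the force.

>>> move_arm:
  series:
    - {"hand": 0,"travel": [0,0,-0.6],"turn": [0,0,0]}
    - {"hand": 0,"travel": [0,0,-0.4],"turn": [0,0,0]}
    - {"hand": 0,"travel": [0,0,-0.12],"turn": [0,0,0]}
    - {"hand": 0,"travel": [0,0,0],"turn": [0,0,0]}

```text
time_s: 37.6
position: [654.4, -14.2, 109.3]
ee_rot: [[-0.992, -0.126, -0.001], [-0.126, 0.992, 0.0], [0.001, 0.0, -1.0]]
contact_force: [0.4, -0.4, 0.5]
width: -0.001
```

>>> move_arm:
  series:
    - {"hand": 0,"travel": [0,0,-0.12],"turn": [0,0,0]}
    - {"hand": 0,"travel": [0,0,0],"turn": [0,0,0]}

```text
time_s: 37.8
position: [655.3, -14.3, 107.3]
ee_rot: [[-0.992, -0.126, 0.001], [-0.126, 0.992, -0.0], [-0.001, -0.0, -1.0]]
contact_force: [-0.5, -0.1, 0.1]
width: 0.002
```

>>> move_arm:
  series:
    - {"hand": 0,"travel": [0,0,-0.1],"turn": [0,0,0]}
    - {"hand": 0,"travel": [0,0,0],"turn": [0,0,0]}

```text
time_s: 38.0
position: [655.4, -14.3, 104.8]
ee_rot: [[-0.992, -0.126, 0.001], [-0.126, 0.992, -0.0], [-0.001, -0.0, -1.0]]
contact_force: [0.7, -0.1, 3.2]
width: -0.002
```

>>> move_arm:
  series:
    - {"hand": 0,"travel": [0,0,-0.1],"turn": [0,0,0]}
    - {"hand": 0,"travel": [0,0,-0.08],"turn": [0,0,0]}
    - {"hand": 0,"travel": [0,0,0],"turn": [0,0,0]}

```text
time_s: 38.3
position: [655.4, -14.3, 101.1]
ee_rot: [[-0.992, -0.126, 0.001], [-0.126, 0.992, -0.0], [-0.001, -0.0, -1.0]]
contact_force: [-2.6, 0.9, 11.5]
width: 0.004
```

>>> move_arm:
  series:
    - {"hand": 0,"travel": [0,0,-0.06],"turn": [0,0,0]}
    - {"hand": 0,"travel": [0,0,0],"turn": [0,0,0]}

```text
time_s: 38.5
position: [655.5, -14.3, 101.0]
ee_rot: [[-0.992, -0.126, 0.002], [-0.126, 0.992, -0.0], [-0.002, -0.0, -1.0]]
contact_force: [-5.8, 0.0, 20.7]
width: 0.005
```

Bottomed out (20.7 N, no further travel). Release upward, back off, and look again.

>>> move_arm:
  series:
    - {"hand": 0,"travel": [0,0,0.5],"turn": [0,0,0]}
    - {"hand": 0,"travel": [0,0,0.8],"turn": [0,0,0]}
    - {"hand": 0,"travel": [0,0,1],"turn": [0,0,0]}
    - {"hand": 0,"travel": [0,0,1],"turn": [0,0,0]}
    - {"hand": 0.7,"travel": [-1,0,0.5],"turn": [0,0,0]}
    - {"hand": 0.7,"travel": [-1,0,0.5],"turn": [0,0,0]}
    - {"hand": 0.7,"travel": [-1,0,0],"turn": [0,0,0]}
    - {"hand": 0.7,"travel": [-1,0,0],"turn": [0,0,0]}
    - {"hand": 0.7,"travel": [-1,0,0],"turn": [0,0,0]}
    - {"hand": 0.7,"travel": [-1,0,0],"turn": [0,0,0]}
    - {"hand": 0.7,"travel": [-1,0,0],"turn": [0,0,0]}
    - {"hand": 0.7,"travel": [-1,0,0],"turn": [0,0,0]}

```text
time_s: 39.7
position: [453.3, -14.2, 205.5]
ee_rot: [[-0.992, -0.126, -0.001], [-0.126, 0.992, 0.0], [0.001, 0.0, -1.0]]
contact_force: [1.1, 0.1, 0.1]
width: 0.702
```

>>> move_arm:
  series:
    - {"hand": 0.7,"travel": [-0.6,0,0],"turn": [0,0,0]}
    - {"hand": 0.7,"travel": [0,0,0],"turn": [0,0,0]}
    - {"hand": 0.7,"travel": [0,0,0],"turn": [0,0,0]}

```text
time_s: 40.0
position: [440.9, -14.3, 206.3]
ee_rot: [[-0.992, -0.126, 0.001], [-0.126, 0.992, -0.0], [-0.001, -0.0, -1.0]]
contact_force: [-0.0, -0.0, -0.0]
width: 0.699
```

```bash
python3 - <<'E'
from h import *
s=env.state();R=s["ee_rot"];print(s["time_s"],s["position"],s["width"])
save("wrist","w8",None,1)
for q in spreaders(): print(q)
env.grab_frame("side")
for n in ("nozzle_top","cap_left_top","cap_right_top"):
  for r in env.place_of("side",n)[:2]: print(n,r["confidence"],r["xy"],pix2w("side",r["xy"],138 if n[0]=="n" else 126))
corners("wrist","mat")
E
```

```text
40.0 [440.85399622 -14.28957396 206.28190991] 0.6988370355092706
(array([535. , -79.9]), -2.936, array([144., 107.,  86.]), 123, 0.79)
(array([522.9,  18.9]), 0.136, array([223., 200., 141.]), 124, 0.74)
(array([531.7, -32. ]), 0.132, array([211., 152., 103.]), 122, 0.67)
nozzle_top 0.55 [298.0, 169.9] [660.29130083 -10.730833   138.        ]
cap_left_top 0.53 [264.4, 147.7] [627.5288783  128.23225328 126.        ]
cap_right_top 0.57 [325.6, 202.6] [ 670.21082389 -141.37863658  126.        ]
cap_right_top 0.5 [293.1, 206.6] [ 589.88600644 -118.25108359  126.        ]
mat 0.79 [455. 292.] [116. 162.] 88.5
```

Everything still in place on the plate. Now pick the pale one for the mat (TCP (528,19.6)).

>>> move_arm:
  series:
    - {"hand": 0.35,"travel": [0.87,0.34,-0.8],"turn": [0,0,0]}
    - {"hand": 0.35,"travel": [0.87,0.34,-1],"turn": [0,0,0]}
    - {"hand": 0.35,"travel": [0.87,0.34,-1],"turn": [0,0,0]}
    - {"hand": 0.35,"travel": [0.87,0.34,-1],"turn": [0,0,0]}
    - {"hand": 0.35,"travel": [0,0,-1],"turn": [0,0,0]}
    - {"hand": 0.35,"travel": [0,0,-1],"turn": [0,0,0]}
    - {"hand": 0.35,"travel": [0,0,-1],"turn": [0,0,0]}
    - {"hand": 0.3,"travel": [0,0,-1],"turn": [0,0,0]}
    - {"hand": 0.3,"travel": [0,0,-1],"turn": [0,0,0]}
    - {"hand": 0.3,"travel": [0,0,-0.4],"turn": [0,0,0]}
    - {"hand": 0.3,"travel": [0,0,0],"turn": [0,0,0]}
    - {"hand": 0.3,"travel": [0,0,0],"turn": [0,0,0]}

```text
time_s: 41.7
position: [527.3, 19.8, -23.5]
ee_rot: [[-0.992, -0.126, 0.0], [-0.126, 0.992, 0.0], [-0.0, -0.0, -1.0]]
contact_force: [-0.1, 0.2, -0.5]
width: 0.299
```

>>> move_arm:
  force: 40
  series:
    - {"hand": 0,"travel": [0,0,0],"turn": [0,0,0]}
    - {"hand": 0,"travel": [0,0,0],"turn": [0,0,0]}
    - {"hand": 0,"travel": [0,0,0],"turn": [0,0,0]}
    - {"hand": 0,"travel": [0,0,0],"turn": [0,0,0]}

```text
time_s: 42.1
position: [527.8, 19.8, -22.9]
ee_rot: [[-0.992, -0.126, 0.002], [-0.126, 0.992, 0.0], [-0.002, -0.0, -1.0]]
contact_force: [0.0, -0.5, 7.0]
width: 0.149
```

>>> move_arm:
  series:
    - {"hand": 0,"travel": [0,0,0.5],"turn": [0,0,0]}
    - {"hand": 0,"travel": [0,0,1],"turn": [0,0,0]}
    - {"hand": 0,"travel": [-0.2,0.6,1],"turn": [0,0,0]}
    - {"hand": 0,"travel": [-0.2,1,0],"turn": [0,0,-0.2]}
    - {"hand": 0,"travel": [-0.2,1,0],"turn": [0,0,-0.2]}
    - {"hand": 0,"travel": [-0.2,1,0],"turn": [0,0,-0.2]}
    - {"hand": 0,"travel": [-0.2,1,0],"turn": [0,0,-0.2]}
    - {"hand": 0,"travel": [-0.2,1,0],"turn": [0,0,-0.2]}
    - {"hand": 0,"travel": [-0.2,1,0],"turn": [0,0,-0.2]}
    - {"hand": 0,"travel": [-0.2,1,0],"turn": [0,0,-0.2]}
    - {"hand": 0,"travel": [-0.2,1,0],"turn": [0,0,-0.15]}
    - {"hand": 0,"travel": [-0.2,1,0],"turn": [0,0,0]}

```text
time_s: 43.3
position: [476.7, 260.8, 39.5]
ee_rot: [[-1.0, 0.029, 0.001], [0.029, 1.0, 0.0], [-0.001, 0.0, -1.0]]
contact_force: [-0.6, 0.0, -1.0]
width: 0.149
```

>>> move_arm:
  series:
    - {"hand": 0,"travel": [-0.2,1,0],"turn": [0,0,0]}
    - {"hand": 0,"travel": [-0.2,1,0],"turn": [0,0,0]}
    - {"hand": 0,"travel": [-0.2,1,0],"turn": [0,0,0]}
    - {"hand": 0,"travel": [0,1,0],"turn": [0,0,0]}
    - {"hand": 0,"travel": [0,0.48,0],"turn": [0,0,0]}
    - {"hand": 0,"travel": [0,0,0],"turn": [0,0,0]}
    - {"hand": 0,"travel": [0,0,0],"turn": [0,0,0]}

```text
time_s: 44.0
position: [461.6, 371.0, 38.6]
ee_rot: [[-1.0, 0.029, -0.0], [0.029, 1.0, -0.001], [0.0, -0.001, -1.0]]
contact_force: [-0.7, 0.4, -0.3]
width: 0.144
```

>>> move_arm:
  series:
    - {"hand": 0,"travel": [0,0,-1],"turn": [0,0,0]}
    - {"hand": 0,"travel": [0,0,-1],"turn": [0,0,0]}
    - {"hand": 0,"travel": [0,0,-0.48],"turn": [0,0,0]}
    - {"hand": 0,"travel": [0,0,0],"turn": [0,0,0]}
    - {"hand": 0.3,"travel": [0,0,0],"turn": [0,0,0]}
    - {"hand": 0.3,"travel": [0,0,0],"turn": [0,0,0]}
    - {"hand": 0.3,"travel": [0,0,0.5],"turn": [0,0,0]}
    - {"hand": 0.3,"travel": [0,0,1],"turn": [0,0,0]}
    - {"hand": 0.35,"travel": [0.2,-1,1],"turn": [0,0,0.2]}
    - {"hand": 0.35,"travel": [0.2,-1,1],"turn": [0,0,0.2]}
    - {"hand": 0.35,"travel": [0.2,-1,1],"turn": [0,0,0.2]}
    - {"hand": 0.35,"travel": [0.2,-1,0.5],"turn": [0,0,0.2]}

```text
time_s: 45.2
position: [483.1, 271.5, 104.8]
ee_rot: [[-0.999, -0.052, 0.004], [-0.052, 0.999, 0.002], [-0.004, 0.002, -1.0]]
contact_force: [-0.7, 0.6, -0.6]
width: 0.351
```

>>> move_arm:
  series:
    - {"hand": 0.35,"travel": [0.2,-1,0],"turn": [0,0,0.2]}
    - {"hand": 0.35,"travel": [0.2,-1,0],"turn": [0,0,0.2]}
    - {"hand": 0.35,"travel": [0.2,-1,0],"turn": [0,0,0.2]}
    - {"hand": 0.35,"travel": [0.2,-1,0],"turn": [0,0,0.15]}
    - {"hand": 0.35,"travel": [0.2,-1,0],"turn": [0,0,0]}
    - {"hand": 0.35,"travel": [0.2,-1,0],"turn": [0,0,0]}
    - {"hand": 0.35,"travel": [0.2,-1,0],"turn": [0,0,0]}
    - {"hand": 0.35,"travel": [0.2,-1,0],"turn": [0,0,0]}
    - {"hand": 0.35,"travel": [0.2,-1,0],"turn": [0,0,0]}
    - {"hand": 0.35,"travel": [0.2,-1,0],"turn": [0,0,0]}
    - {"hand": 0.35,"travel": [0.2,-1,0],"turn": [0,0,0]}
    - {"hand": 0.35,"travel": [0,-1,0],"turn": [0,0,0]}

```text
time_s: 46.4
position: [537.8, -29.4, 102.8]
ee_rot: [[-0.992, -0.126, 0.002], [-0.126, 0.992, -0.0], [-0.002, -0.0, -1.0]]
contact_force: [-0.1, -0.8, -0.1]
width: 0.35
```

```bash
python3 - <<'E'
from h import *
s=env.state();R=s["ee_rot"];print(s["time_s"],s["position"],np.arctan2(-R[1][0],-R[0][0]))
for q in spreaders(): print(q)
print("top")
for q in spreaders("top"): print(q)
E
```

```text
46.4 [537.7632667  -29.38516244 102.76699823] 0.1262127621012779
(array([532. , -33.4]), 0.13, array([152., 106.,  71.]), 121, 0.92)
(array([536.2, -83.6]), 0.124, array([135.,  99.,  78.]), 122, 0.61)
top
(array([456.2, 370.8]), -0.023, array([226., 209., 133.]), 124, 0.6)
```

>>> move_arm:
  series:
    - {"hand": 0.35,"travel": [-0.04,-0.1,-1],"turn": [0,0,0]}
    - {"hand": 0.35,"travel": [0,0,-1],"turn": [0,0,0]}
    - {"hand": 0.35,"travel": [0,0,-1],"turn": [0,0,0]}
    - {"hand": 0.35,"travel": [0,0,-1],"turn": [0,0,0]}
    - {"hand": 0.3,"travel": [0,0,-0.7],"turn": [0,0,0]}
    - {"hand": 0.3,"travel": [0,0,-0.35],"turn": [0,0,0]}
    - {"hand": 0.3,"travel": [0,0,0],"turn": [0,0,0]}
    - {"hand": 0,"travel": [0,0,0],"turn": [0,0,0]}
    - {"hand": 0,"travel": [0,0,0],"turn": [0,0,0]}
    - {"hand": 0,"travel": [0,0,0],"turn": [0,0,0]}
    - {"hand": 0,"travel": [0,0,0],"turn": [0,0,0]}

```text
time_s: 47.9
position: [536.2, -30.8, -24.3]
ee_rot: [[-0.992, -0.126, 0.001], [-0.126, 0.992, -0.0], [-0.001, -0.0, -1.0]]
contact_force: [-0.1, -0.6, 0.3]
width: 0.148
```

>>> move_arm:
  series:
    - {"hand": 0,"travel": [0,0,0.5],"turn": [0,0,0]}
    - {"hand": 0,"travel": [0,0,1],"turn": [0,0,0]}
    - {"hand": 0,"travel": [-0.2,0.6,1],"turn": [0,0,0]}
    - {"hand": 0,"travel": [-0.2,1,0],"turn": [0,0,-0.2]}
    - {"hand": 0,"travel": [-0.2,1,0],"turn": [0,0,-0.2]}
    - {"hand": 0,"travel": [-0.2,1,0],"turn": [0,0,-0.2]}
    - {"hand": 0,"travel": [-0.2,1,0],"turn": [0,0,-0.2]}
    - {"hand": 0,"travel": [-0.2,1,0],"turn": [0,0,-0.2]}
    - {"hand": 0,"travel": [-0.2,1,0],"turn": [0,0,-0.2]}
    - {"hand": 0,"travel": [-0.2,1,0],"turn": [0,0,-0.2]}
    - {"hand": 0,"travel": [-0.2,1,0],"turn": [0,0,-0.15]}
    - {"hand": 0,"travel": [-0.2,1,0],"turn": [0,0,0]}

```text
time_s: 49.1
position: [485.8, 210.3, 38.7]
ee_rot: [[-1.0, 0.029, 0.001], [0.029, 1.0, 0.0], [-0.001, 0.0, -1.0]]
contact_force: [0.0, -0.3, -0.3]
width: 0.151
```

>>> move_arm:
  series:
    - {"hand": 0,"travel": [-0.2,1,0],"turn": [0,0,0]}
    - {"hand": 0,"travel": [-0.2,1,0],"turn": [0,0,0]}
    - {"hand": 0,"travel": [-0.2,1,0],"turn": [0,0,0]}
    - {"hand": 0,"travel": [-0.2,1,0],"turn": [0,0,0]}
    - {"hand": 0,"travel": [-0.2,0.5,0],"turn": [0,0,0]}
    - {"hand": 0,"travel": [0,0,0],"turn": [0,0,0]}
    - {"hand": 0,"travel": [0,0,0],"turn": [0,0,0]}

```text
time_s: 49.8
position: [460.7, 321.2, 37.9]
ee_rot: [[-1.0, 0.028, -0.0], [0.028, 1.0, -0.0], [0.0, -0.0, -1.0]]
contact_force: [0.4, -0.4, -0.7]
width: 0.144
```

>>> move_arm:
  series:
    - {"hand": 0,"travel": [0,0,-1],"turn": [0,0,0]}
    - {"hand": 0,"travel": [0,0,-1],"turn": [0,0,0]}
    - {"hand": 0,"travel": [0,0,-0.48],"turn": [0,0,0]}
    - {"hand": 0,"travel": [0,0,0],"turn": [0,0,0]}
    - {"hand": 0.3,"travel": [0,0,0],"turn": [0,0,0]}
    - {"hand": 0.3,"travel": [0,0,0],"turn": [0,0,0]}
    - {"hand": 0.3,"travel": [0,0,0.5],"turn": [0,0,0]}
    - {"hand": 0.3,"travel": [0,0,1],"turn": [0,0,0]}
    - {"hand": 0.35,"travel": [0.2,-1,1],"turn": [0,0,0.2]}
    - {"hand": 0.35,"travel": [0.2,-1,1],"turn": [0,0,0.2]}
    - {"hand": 0.35,"travel": [0.2,-1,1],"turn": [0,0,0.2]}
    - {"hand": 0.35,"travel": [0.2,-1,0.5],"turn": [0,0,0.2]}

```text
time_s: 51.0
position: [482.2, 221.4, 104.1]
ee_rot: [[-0.999, -0.052, 0.004], [-0.052, 0.999, 0.002], [-0.004, 0.001, -1.0]]
contact_force: [0.3, 0.6, -0.6]
width: 0.354
```

>>> move_arm:
  series:
    - {"hand": 0.35,"travel": [0.2,-1,0],"turn": [0,0,0.2]}
    - {"hand": 0.35,"travel": [0.2,-1,0],"turn": [0,0,0.2]}
    - {"hand": 0.35,"travel": [0.2,-1,0],"turn": [0,0,0.2]}
    - {"hand": 0.35,"travel": [0.2,-1,0],"turn": [0,0,0.15]}
    - {"hand": 0.35,"travel": [0.2,-1,0],"turn": [0,0,0]}
    - {"hand": 0.35,"travel": [0.2,-1,0],"turn": [0,0,0]}
    - {"hand": 0.35,"travel": [0.2,-1,0],"turn": [0,0,0]}
    - {"hand": 0.35,"travel": [0.2,-1,0],"turn": [0,0,0]}
    - {"hand": 0.35,"travel": [0.2,-1,0],"turn": [0,0,0]}
    - {"hand": 0.35,"travel": [0.2,-1,0],"turn": [0,0,0]}
    - {"hand": 0.35,"travel": [0.2,-1,0],"turn": [0,0,0]}
    - {"hand": 0.35,"travel": [0.2,-1,0],"turn": [0,0,0]}

```text
time_s: 52.2
position: [541.2, -79.3, 102.1]
ee_rot: [[-0.992, -0.126, 0.001], [-0.126, 0.992, -0.0], [-0.001, -0.0, -1.0]]
contact_force: [-0.3, 1.3, 0.3]
width: 0.35
```

```bash
python3 - <<'E'
from h import *
s=env.state();R=s["ee_rot"];print(s["time_s"],s["position"],np.arctan2(-R[1][0],-R[0][0]))
for q in spreaders(): print(q)
print("top")
for q in spreaders("top"): print(q)
E
```

```text
52.2 [541.18361232 -79.32316935 102.06900292] 0.1262918373095063
(array([537.8, -84.7]), 0.126, array([111.,  84.,  70.]), 122, 0.76)
top
(array([458.1, 320.6]), -0.028, array([202., 124.,  55.]), 117, 0.69)
(array([457.8, 370.8]), -0.019, array([227., 215., 136.]), 120, 0.59)
```

>>> move_arm:
  series:
    - {"hand": 0.35,"travel": [0.02,-0.12,-1],"turn": [0,0,0]}
    - {"hand": 0.35,"travel": [0,0,-1],"turn": [0,0,0]}
    - {"hand": 0.35,"travel": [0,0,-1],"turn": [0,0,0]}
    - {"hand": 0.35,"travel": [0,0,-1],"turn": [0,0,0]}
    - {"hand": 0.3,"travel": [0,0,-0.7],"turn": [0,0,0]}
    - {"hand": 0.3,"travel": [0,0,-0.32],"turn": [0,0,0]}
    - {"hand": 0.3,"travel": [0,0,0],"turn": [0,0,0]}
    - {"hand": 0,"travel": [0,0,0],"turn": [0,0,0]}
    - {"hand": 0,"travel": [0,0,0],"turn": [0,0,0]}
    - {"hand": 0,"travel": [0,0,0],"turn": [0,0,0]}
    - {"hand": 0,"travel": [0,0,0],"turn": [0,0,0]}

```text
time_s: 53.7
position: [541.8, -81.3, -24.2]
ee_rot: [[-0.992, -0.126, 0.001], [-0.126, 0.992, -0.0], [-0.001, -0.0, -1.0]]
contact_force: [-0.6, -0.8, 3.1]
width: 0.147
```

>>> move_arm:
  series:
    - {"hand": 0,"travel": [0,0,0.5],"turn": [0,0,0]}
    - {"hand": 0,"travel": [0,0,1],"turn": [0,0,0]}
    - {"hand": 0,"travel": [-0.2,0.63,1],"turn": [0,0,0]}
    - {"hand": 0,"travel": [-0.22,1,0],"turn": [0,0,-0.2]}
    - {"hand": 0,"travel": [-0.22,1,0],"turn": [0,0,-0.2]}
    - {"hand": 0,"travel": [-0.22,1,0],"turn": [0,0,-0.2]}
    - {"hand": 0,"travel": [-0.22,1,0],"turn": [0,0,-0.2]}
    - {"hand": 0,"travel": [-0.22,1,0],"turn": [0,0,-0.2]}
    - {"hand": 0,"travel": [-0.22,1,0],"turn": [0,0,-0.2]}
    - {"hand": 0,"travel": [-0.22,1,0],"turn": [0,0,-0.2]}
    - {"hand": 0,"travel": [-0.22,1,0],"turn": [0,0,-0.15]}
    - {"hand": 0,"travel": [-0.22,1,0],"turn": [0,0,0]}

```text
time_s: 54.9
position: [486.8, 160.5, 38.6]
ee_rot: [[-1.0, 0.029, 0.001], [0.029, 1.0, 0.0], [-0.001, 0.0, -1.0]]
contact_force: [1.1, -0.2, -0.7]
width: 0.148
```

>>> move_arm:
  series:
    - {"hand": 0,"travel": [-0.22,1,0],"turn": [0,0,0]}
    - {"hand": 0,"travel": [-0.22,1,0],"turn": [0,0,0]}
    - {"hand": 0,"travel": [-0.22,1,0],"turn": [0,0,0]}
    - {"hand": 0,"travel": [-0.22,1,0],"turn": [0,0,0]}
    - {"hand": 0,"travel": [-0.22,0.5,0],"turn": [0,0,0]}
    - {"hand": 0,"travel": [0,0,0],"turn": [0,0,0]}
    - {"hand": 0,"travel": [0,0,0],"turn": [0,0,0]}

```text
time_s: 55.6
position: [459.2, 271.5, 37.9]
ee_rot: [[-1.0, 0.028, -0.0], [0.028, 1.0, -0.0], [0.0, -0.0, -1.0]]
contact_force: [-1.3, -0.2, -1.2]
width: 0.144
```

>>> move_arm:
  series:
    - {"hand": 0,"travel": [0,0,-1],"turn": [0,0,0]}
    - {"hand": 0,"travel": [0,0,-1],"turn": [0,0,0]}
    - {"hand": 0,"travel": [0,0,-0.48],"turn": [0,0,0]}
    - {"hand": 0,"travel": [0,0,0],"turn": [0,0,0]}
    - {"hand": 0.3,"travel": [0,0,0],"turn": [0,0,0]}
    - {"hand": 0.3,"travel": [0,0,0],"turn": [0,0,0]}
    - {"hand": 0.3,"travel": [0,0,0.5],"turn": [0,0,0]}
    - {"hand": 0.3,"travel": [0,0,1],"turn": [0,0,0]}
    - {"hand": 0.3,"travel": [0,0,1],"turn": [0,0,0]}
    - {"hand": 0.3,"travel": [0,0,1],"turn": [0,0,0]}
    - {"hand": 0.3,"travel": [0,-0.5,1],"turn": [0,0,0]}
    - {"hand": 0.3,"travel": [0.16,-0.56,1],"turn": [0,0,0]}

```text
time_s: 56.8
position: [463.0, 245.4, 115.4]
ee_rot: [[-1.0, 0.028, 0.001], [0.028, 1.0, 0.0], [-0.001, 0.0, -1.0]]
contact_force: [0.9, -0.4, 0.1]
width: 0.301
```

>>> move_arm:
  series:
    - {"hand": 0.7,"travel": [1,-0.7,1],"turn": [0,0,0]}
    - {"hand": 0.7,"travel": [1,-0.7,1],"turn": [0,0,0]}
    - {"hand": 1,"travel": [1,-0.7,1],"turn": [0,0,0]}
    - {"hand": 1,"travel": [1,-0.7,0],"turn": [0,0,0]}
    - {"hand": 1,"travel": [1,-0.7,0],"turn": [0,0,0]}
    - {"hand": 1,"travel": [1,-0.7,0],"turn": [0,0,0]}
    - {"hand": 1,"travel": [1,-0.7,0],"turn": [0,0,0]}
    - {"hand": 1,"travel": [0,0,0],"turn": [0,0,0]}
    - {"hand": 1,"travel": [0,0,0],"turn": [0,0,0]}

```text
time_s: 57.7
position: [638.1, 122.6, 188.9]
ee_rot: [[-1.0, 0.03, 0.0], [0.03, 1.0, 0.0], [-0.0, 0.0, -1.0]]
contact_force: [-0.0, -0.1, -1.0]
width: 1.003
```

```bash
python3 - <<'E'
from h import *
s=env.state();R=s["ee_rot"];print(s["time_s"],s["position"],np.arctan2(-R[1][0],-R[0][0]),np.round(s["q"],2))
save("wrist","w9",None,1.3)
for q in spreaders("top"): print(q)
E
```

```text
57.7 [638.11918172 122.62968866 188.88756715] -0.029922037790683156 [ 0.17  0.47  1.58  0.    1.09 -1.37]
(array([456.1, 371. ]), -0.022, array([225., 217., 136.]), 117, 0.8)
(array([456.4, 320.9]), -0.007, array([197., 123.,  54.]), 114, 0.79)
```

View pics/w9.png

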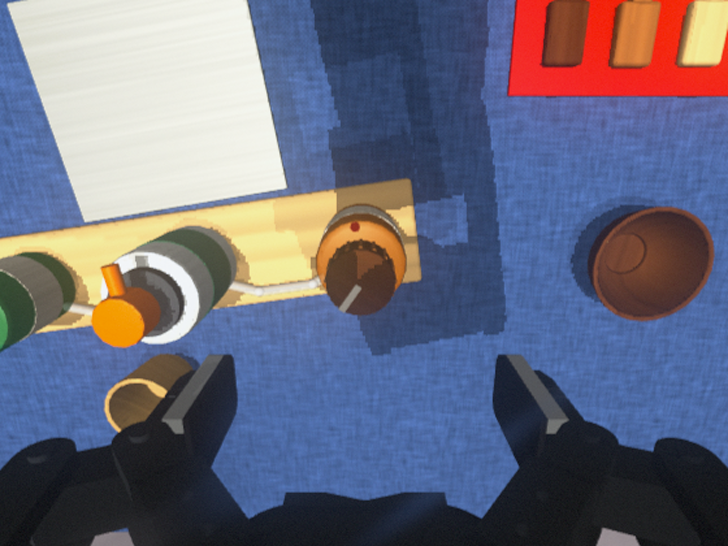

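Picture 13: the amber pointer points away from the robot (open), the spray head is up, and three blades lie on the red mat (565–705, 35). Grip the amber cap.

>>> move_arm:
  force: 35
  series:
    - {"hand": 1,"travel": [0,-0.1,-1],"turn": [0,0,0]}
    - {"hand": 1,"travel": [0,0,-1],"turn": [0,0,0]}
    - {"hand": 1,"travel": [0,0,-1],"turn": [0,0,0]}
    - {"hand": 1,"travel": [0,0,-1],"turn": [0,0,0]}
    - {"hand": 1,"travel": [0,0,-0.7],"turn": [0,0,0]}
    - {"hand": 1,"travel": [0,0,0],"turn": [0,0,0]}
    - {"hand": 0.3,"travel": [0,0,0],"turn": [0,0,0]}
    - {"hand": 0.3,"travel": [0,0,0],"turn": [0,0,0]}
    - {"hand": 0.3,"travel": [0,0,0],"turn": [0,0,0]}
    - {"hand": 0.3,"travel": [0,0,0],"turn": [0,0,0]}

```text
time_s: 58.95
position: [639.2, 120.0, 72.4]
ee_rot: [[-1.0, 0.028, 0.002], [0.028, 1.0, -0.001], [-0.002, -0.001, -1.0]]
contact_force: [-0.3, -4.0, 5.0]
width: 0.453
```

>>> move_arm:
  series:
    - {"hand": 0.3,"travel": [0,0,0],"turn": [0,0,-1]}
    - {"hand": 0.3,"travel": [0,0,0],"turn": [0,0,-1]}
    - {"hand": 0.3,"travel": [0,0,0],"turn": [0,0,-1]}
    - {"hand": 0.3,"travel": [0,0,0],"turn": [0,0,-1]}
    - {"hand": 0.3,"travel": [0,0,0],"turn": [0,0,-1]}
    - {"hand": 0.3,"travel": [0,0,0],"turn": [0,0,-1]}
    - {"hand": 0.3,"travel": [0,0,0],"turn": [0,0,-1]}
    - {"hand": 0.3,"travel": [0,0,0],"turn": [0,0,-1]}
    - {"hand": 0.3,"travel": [0,0,0],"turn": [0,0,-1]}
    - {"hand": 0.3,"travel": [0,0,0],"turn": [0,0,-1]}
    - {"hand": 0.3,"travel": [0,0,0],"turn": [0,0,-1]}
    - {"hand": 0.3,"travel": [0,0,0],"turn": [0,0,-1]}

```text
time_s: 60.15
position: [640.0, 121.1, 72.4]
ee_rot: [[-0.332, 0.943, 0.004], [0.943, 0.332, 0.001], [-0.0, 0.004, -1.0]]
contact_force: [1.6, 3.1, 2.9]
width: 0.454
```

>>> move_arm:
  series:
    - {"hand": 0.3,"travel": [0,0,0],"turn": [0,0,-1]}
    - {"hand": 0.3,"travel": [0,0,0],"turn": [0,0,-1]}
    - {"hand": 0.3,"travel": [0,0,0],"turn": [0,0,-1]}
    - {"hand": 0.3,"travel": [0,0,0],"turn": [0,0,-1]}
    - {"hand": 0.3,"travel": [0,0,0],"turn": [0,0,-1]}
    - {"hand": 0.3,"travel": [0,0,0],"turn": [0,0,-1]}
    - {"hand": 0.3,"travel": [0,0,0],"turn": [0,0,-1]}
    - {"hand": 0.3,"travel": [0,0,0],"turn": [0,0,-1]}
    - {"hand": 0.3,"travel": [0,0,0],"turn": [0,0,-1]}
    - {"hand": 0.3,"travel": [0,0,0],"turn": [0,0,-1]}
    - {"hand": 0.3,"travel": [0,0,0],"turn": [0,0,-1]}
    - {"hand": 0.3,"travel": [0,0,0],"turn": [0,0,-1]}

```text
time_s: 61.35
position: [641.4, 120.9, 72.4]
ee_rot: [[0.759, 0.651, 0.006], [0.651, -0.759, 0.001], [0.005, 0.003, -1.0]]
contact_force: [5.7, 1.1, -1.0]
width: 0.452
```

>>> move_arm:
  series:
    - {"hand": 0.3,"travel": [0,0,0],"turn": [0,0,-0.6]}
    - {"hand": 0.3,"travel": [0,0,0],"turn": [0,0,0]}

```text
time_s: 61.55
position: [641.0, 120.4, 72.5]
ee_rot: [[0.793, 0.609, 0.006], [0.609, -0.793, -0.0], [0.004, 0.004, -1.0]]
contact_force: [5.1, -1.4, 2.5]
width: 0.457
```

```bash
python3 - <<'E'
from h import *
s=env.state();R=s["ee_rot"];print(s["position"],s["time_s"],np.arctan2(R[1][0],R[0][0])-np.arctan2(.028,-1),s["width"],s["contact_force"],s["ft_torque"],np.round(s["q"],2))
E
```

```text
[640.98060253 120.41483302  72.47533954] 61.55 -2.4592641843304373 0.45733477839702624 [ 5.07544779 -1.42097274  2.50100536] [-0.27221105 -0.73557601  0.87186145] [ 0.17  0.62  1.64 -0.    0.88  1.09]
```

Stop felt (2.46 rad turned, 0.87 N m). Now the green cap.

>>> move_arm:
  series:
    - {"hand": 1,"travel": [0,0,0],"turn": [0,0,0]}
    - {"hand": 1,"travel": [0,0,0],"turn": [0,0,0]}
    - {"hand": 1,"travel": [0,0,0],"turn": [0,0,0]}
    - {"hand": 1,"travel": [0,0,1],"turn": [0,0,0]}
    - {"hand": 1,"travel": [0,0,1],"turn": [0,0,0]}
    - {"hand": 1,"travel": [0,0,1],"turn": [0,0,1]}
    - {"hand": 1,"travel": [0,0,1],"turn": [0,0,1]}
    - {"hand": 1,"travel": [0,0,1],"turn": [0,0,1]}
    - {"hand": 1,"travel": [0,-0.4,0],"turn": [0,0,1]}
    - {"hand": 1,"travel": [0.06,-0.5,0],"turn": [0,0,1]}
    - {"hand": 1,"travel": [0.06,-0.5,0],"turn": [0,0,1]}
    - {"hand": 1,"travel": [0.06,-0.5,0],"turn": [0,0,1]}

```text
time_s: 62.75
position: [642.4, 72.7, 195.5]
ee_rot: [[0.212, 0.977, -0.001], [0.977, -0.212, 0.0], [0.0, -0.001, -1.0]]
contact_force: [0.4, -0.3, -0.2]
width: 1.0
```

>>> move_arm:
  series:
    - {"hand": 1,"travel": [0.06,-0.5,0],"turn": [0,0,1]}
    - {"hand": 1,"travel": [0.06,-0.5,0],"turn": [0,0,1]}
    - {"hand": 1,"travel": [0.06,-0.5,0],"turn": [0,0,1]}
    - {"hand": 1,"travel": [0.06,-0.5,0],"turn": [0,0,1]}
    - {"hand": 1,"travel": [0.06,-0.5,0],"turn": [0,0,1]}
    - {"hand": 1,"travel": [0.06,-0.5,0],"turn": [0,0,1]}
    - {"hand": 1,"travel": [0.06,-0.5,0],"turn": [0,0,1]}
    - {"hand": 1,"travel": [0.06,-0.5,0],"turn": [0,0,1]}
    - {"hand": 1,"travel": [0.06,-0.5,0],"turn": [0,0,1]}
    - {"hand": 1,"travel": [0.06,-0.5,0],"turn": [0,0,1]}
    - {"hand": 1,"travel": [0.06,-0.5,0],"turn": [0,0,1]}
    - {"hand": 1,"travel": [0.06,-0.5,0],"turn": [0,0,1]}

```text
time_s: 63.95
position: [660.4, -77.3, 195.3]
ee_rot: [[-0.834, 0.552, -0.001], [0.552, 0.834, 0.0], [0.001, -0.0, -1.0]]
contact_force: [0.5, -0.7, 1.1]
width: 1.002
```

>>> move_arm:
  series:
    - {"hand": 1,"travel": [0.1,-1,0],"turn": [0,0,1]}
    - {"hand": 1,"travel": [0.1,-1,0],"turn": [0,0,1]}
    - {"hand": 1,"travel": [0.1,-0.8,0],"turn": [0,0,1]}
    - {"hand": 1,"travel": [0,0,0],"turn": [0,0,1]}
    - {"hand": 1,"travel": [0,0,0],"turn": [0,0,0]}
    - {"hand": 1,"travel": [0,0,0],"turn": [0,0,0]}

```text
time_s: 64.55
position: [668.0, -146.7, 195.4]
ee_rot: [[-0.982, 0.19, -0.001], [0.19, 0.982, 0.0], [0.001, 0.0, -1.0]]
contact_force: [0.1, -0.1, -0.3]
width: 1.0
```

>>> move_arm:
  force: 35
  series:
    - {"hand": 1,"travel": [0.12,-0.07,-1],"turn": [0,0,0]}
    - {"hand": 1,"travel": [0,0,-1],"turn": [0,0,0]}
    - {"hand": 1,"travel": [0,0,-1],"turn": [0,0,0]}
    - {"hand": 1,"travel": [0,0,-1],"turn": [0,0,0]}
    - {"hand": 1,"travel": [0,0,-0.9],"turn": [0,0,0]}
    - {"hand": 1,"travel": [0,0,0],"turn": [0,0,0]}
    - {"hand": 0.3,"travel": [0,0,0],"turn": [0,0,0]}
    - {"hand": 0.3,"travel": [0,0,0],"turn": [0,0,0]}
    - {"hand": 0.3,"travel": [0,0,0],"turn": [0,0,0]}
    - {"hand": 0.3,"travel": [0,0,0],"turn": [0,0,0]}

```text
time_s: 65.55
position: [672.4, -148.6, 75.0]
ee_rot: [[-0.982, 0.188, 0.003], [0.188, 0.982, -0.0], [-0.002, 0.0, -1.0]]
contact_force: [-0.7, 2.7, 4.6]
width: 0.454
```

>>> move_arm:
  series:
    - {"hand": 0.3,"travel": [0,0,0],"turn": [0,0,-1]}
    - {"hand": 0.3,"travel": [0,0,0],"turn": [0,0,-1]}
    - {"hand": 0.3,"travel": [0,0,0],"turn": [0,0,-1]}
    - {"hand": 0.3,"travel": [0,0,0],"turn": [0,0,-1]}
    - {"hand": 0.3,"travel": [0,0,0],"turn": [0,0,-1]}
    - {"hand": 0.3,"travel": [0,0,0],"turn": [0,0,-1]}
    - {"hand": 0.3,"travel": [0,0,0],"turn": [0,0,-1]}
    - {"hand": 0.3,"travel": [0,0,0],"turn": [0,0,-1]}
    - {"hand": 0.3,"travel": [0,0,0],"turn": [0,0,-1]}
    - {"hand": 0.3,"travel": [0,0,0],"turn": [0,0,-1]}
    - {"hand": 0.3,"travel": [0,0,0],"turn": [0,0,-1]}
    - {"hand": 0.3,"travel": [0,0,0],"turn": [0,0,-1]}

```text
time_s: 66.75
position: [671.2, -149.8, 75.0]
ee_rot: [[-0.177, 0.984, 0.0], [0.984, 0.177, -0.001], [-0.001, -0.0, -1.0]]
contact_force: [-4.6, -2.8, 8.0]
width: 0.457
```

>>> move_arm:
  series:
    - {"hand": 0.3,"travel": [0,0,0],"turn": [0,0,-1]}
    - {"hand": 0.3,"travel": [0,0,0],"turn": [0,0,-1]}
    - {"hand": 0.3,"travel": [0,0,0],"turn": [0,0,-1]}
    - {"hand": 0.3,"travel": [0,0,0],"turn": [0,0,-1]}
    - {"hand": 0.3,"travel": [0,0,0],"turn": [0,0,-1]}
    - {"hand": 0.3,"travel": [0,0,0],"turn": [0,0,-1]}
    - {"hand": 0.3,"travel": [0,0,0],"turn": [0,0,-1]}
    - {"hand": 0.3,"travel": [0,0,0],"turn": [0,0,-1]}
    - {"hand": 0.3,"travel": [0,0,0],"turn": [0,0,-1]}
    - {"hand": 0.3,"travel": [0,0,0],"turn": [0,0,-1]}
    - {"hand": 0.3,"travel": [0,0,0],"turn": [0,0,-1]}
    - {"hand": 0.3,"travel": [0,0,0],"turn": [0,0,-1]}

```text
time_s: 67.95
position: [669.6, -149.1, 75.0]
ee_rot: [[0.853, 0.522, -0.003], [0.522, -0.853, -0.0], [-0.003, -0.001, -1.0]]
contact_force: [-10.2, 0.4, 13.0]
width: 0.455
```

>>> move_arm:
  series:
    - {"hand": 0.3,"travel": [0,0,0],"turn": [0,0,-0.6]}
    - {"hand": 0.3,"travel": [0,0,0],"turn": [0,0,0]}

```text
time_s: 68.15
position: [670.2, -148.8, 74.9]
ee_rot: [[0.881, 0.473, -0.002], [0.473, -0.881, -0.0], [-0.002, -0.001, -1.0]]
contact_force: [-8.3, 0.4, 10.9]
width: 0.452
```

```bash
python3 - <<'E'
from h import *
s=env.state();R=s["ee_rot"];print(s["position"],s["time_s"],np.arctan2(R[1][0],R[0][0])-np.arctan2(.19,-.982),s["width"],s["contact_force"],s["ft_torque"],np.round(s["q"],2))
E
```

```text
[ 670.17400025 -148.77218269   74.93374123] 68.15 -2.4576903525670426 0.4518771135057268 [-8.32260954  0.35495085 10.85965201] [0.1922753  1.24595501 0.71463116] [-0.24  0.66  1.55 -0.    0.93  0.84]
```

Stop felt here too. Release, rise and back away for a final look.

>>> move_arm:
  series:
    - {"hand": 1,"travel": [0,0,0],"turn": [0,0,0]}
    - {"hand": 1,"travel": [0,0,0],"turn": [0,0,0]}
    - {"hand": 1,"travel": [0,0,0],"turn": [0,0,0]}
    - {"hand": 1,"travel": [0,0,1],"turn": [0,0,0]}
    - {"hand": 1,"travel": [0,0,1],"turn": [0,0,0]}
    - {"hand": 1,"travel": [0,0,1],"turn": [0,0,0]}
    - {"hand": 1,"travel": [0,0,1],"turn": [0,0,0]}
    - {"hand": 1,"travel": [0,0,1],"turn": [0,0,0]}
    - {"hand": 1,"travel": [0,0,1],"turn": [0,0,0]}
    - {"hand": 1,"travel": [-1,0.2,1],"turn": [0,0,0]}
    - {"hand": 1,"travel": [-1,0.2,1],"turn": [0,0,0]}
    - {"hand": 1,"travel": [-1,0.2,1],"turn": [0,0,0]}

```text
time_s: 69.35
position: [595.5, -133.6, 298.9]
ee_rot: [[0.881, 0.473, -0.0], [0.473, -0.881, 0.0], [-0.0, -0.0, -1.0]]
contact_force: [-0.1, -0.1, 0.5]
width: 0.996
```

>>> move_arm:
  series:
    - {"hand": 1,"travel": [-1,1,1],"turn": [0,0,0]}
    - {"hand": 1,"travel": [-1,1,1],"turn": [0,0,0]}
    - {"hand": 1,"travel": [-1,1,0],"turn": [0,0,0]}
    - {"hand": 1,"travel": [-1,1,0],"turn": [0,0,0]}
    - {"hand": 1,"travel": [-1,1,0],"turn": [0,0,0]}
    - {"hand": 1,"travel": [0,1,0],"turn": [0,0,0]}
    - {"hand": 1,"travel": [0,1,0],"turn": [0,0,0]}
    - {"hand": 1,"travel": [0,1,0],"turn": [0,0,0]}
    - {"hand": 1,"travel": [0,0,0],"turn": [0,0,0]}
    - {"hand": 1,"travel": [0,0,0],"turn": [0,0,0]}

```text
time_s: 70.35
position: [471.3, 66.4, 348.2]
ee_rot: [[0.88, 0.474, 0.0], [0.474, -0.88, -0.0], [-0.0, 0.0, -1.0]]
contact_force: [0.4, -1.1, 0.2]
width: 1.002
```

```bash
python3 - <<'E'
from h import *
print(env.state()["position"],env.state()["time_s"])
a=env.grab_frame("wrist");b=env.grab_frame("side")[60:270,180:400];t=env.grab_frame("top")[110:280,100:380]
L=cv2.resize(a,(400,300));Rr=cv2.resize(b,(400,382));T=cv2.resize(t,(400,243))
o=np.zeros((600,800,3),np.uint8);o[:300,:400]=L;o[300:543,:400]=T;o[:382,400:]=Rr
cv2.imwrite("pics/f.png",o[:,:,::-1])
for q in spreaders("top"): print(q)
for n in("bowl","pawn","cup"):
    for r in env.place_of("top",n)[:1]: print(n,pix2w("top",r["xy"],0).round())
E
```

```text
[471.33400397  66.4040246  348.17133564] 70.35
(array([457.8, 370.8]), -0.023, array([233., 226., 144.]), 120, 0.63)
(array([456.5, 321.3]), -0.042, array([199., 116.,  52.]), 120, 0.59)
bowl [664. 332.   0.]
pawn [ 675. -357.    0.]
cup [768. -65.   0.]
```

View pics/f.png

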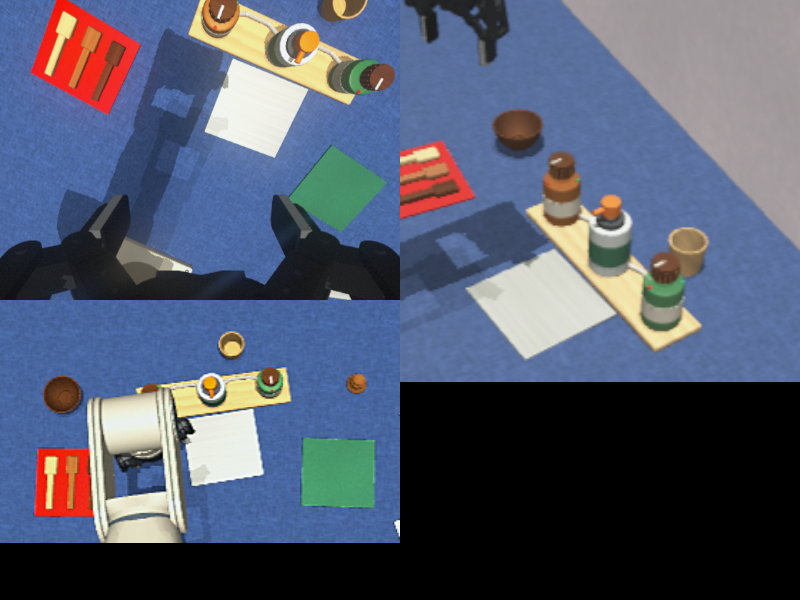

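The final picture shows three spreaders flat and side by side on the red mat, and both pointers facing the robot (shut). The spray head is up, and the bowl, cup and pawn have not moved. Handing in.

```bash
python3 -c "
from h import *
for q in spreaders('wrist'): print(q)
env.job_done()"
```

```text
(array([457.4, 319.3]), -0.028, array([197., 111.,  56.]), 123, 0.85)
(array([455. , 270.2]), -0.031, array([133.,  65.,  44.]), 122, 0.8)
(array([457.2, 368.3]), -0.032, array([221., 190., 124.]), 123, 0.7)
the job is handed in; nothing more can be done
```

The job is done and handed in at about 70 s of the 210 s allowed. `job_done` gives no verdict, so what follows rests on my own checks.

**What I did:**
- **Opening:** I unscrewed both caps to their stops, about 2.45 rad each, until the stop resisted.
- **Coating:** I laid all three spreaders side by side on the spray plate. Then I pressed the spray head to its stop, where it gave 20.7 N with no further travel, and let it spring back.
- **Finishing:** I moved all three spreaders to the red mat and screwed both caps shut to their stops, about 2.46 rad each.

**Last checks:**
- **Spreaders:** they lie flat on the mat at about (457,368), (457,319) and (455,270) mm, parallel within 0.01 rad.
- **Station:** in the final picture both cap pointers face the robot and the spray head is up.
- **Bystanders:** the bowl, cup and pawn measured within about 6 mm of their first positions, which is within the camera's accuracy, and they look untouched.

**What disagreed:**
- **Fingertip height:** the real fingertips sit about 30 mm behind the reported TCP. My first grasp closed just above the amber cap without contact, and I corrected every later height for this.
- **Dark spreader:** after pressing the spray head, one look gave a doubtful direction for it, probably because a finger hid part of it. Later looks agreed with where I had placed it.
- **Possible disturbances:** I noticed no knocked spreader and no slackened grip.

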